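# Free and hang the descent rings

## Task

Take the ball-nosed rod from its cradle, thread it through the three rings locked in the rack, and gently push the rubber pad behind them with the rod's nose until the locking slide is fully back against its stop. Then lift all three rings out together on the rod and lay it back in both notches of the cradle, with the rings hanging between the notched posts. Leave the other climbing gear where it lies.

Things in the scene. Friction and masses are not known exactly. Their poses are not given: they have to be found in the camera images.
- rack: Fixed dark wooden rack, 125 x 98 mm, 34 mm high at the slots. Origin on the table below the middle ring; +x is the direction in which the rod is pushed through, +z up. Three rings stand in slots 12 mm long and 14 mm deep at x = -26, 0 and +26 mm, ring centres at y = 0, 45 mm above the table
- rack_guide (a point): Fixed point on a guide of the rack's aluminium locking slide (rack x -30, y 41, z 80 mm). The slide has a bar on each side of the rings (y +-36 to 46 mm) with lugs over each ring's two shoulders, leaving a 20 mm gap above the ring axis. Lugs clear the rings only in the last 2 to 3 mm of its 13 mm travel. It starts 10 to 13 mm from its stop, drags with about 7 N and stays where left
- rack_back (a point): Fixed point on the ring axis at rack x 40, y 0, z 45 mm. Beyond it a 24 mm round rubber pad on the slide's end bracket faces the rings; pushed in +x it drives the slide. It sits on an adjusting screw set differently each time: its face starts anywhere from 10 to 47 mm beyond this point, not reported
- pad_line (a point): Fixed point on the pad's path, rack x 60, y 0, z 45 mm (not the pad itself). The pad is sprung: it gives 1 mm per 8 N. Feel for the slide's stop: the force holds near 7 N while the slide moves, then rises; 10 to 12 N means fully back, over 15 N strains the slide and is too much
- ring0: Aluminium descent ring (nearest to where the rod enters), 50 mm outside, 24 mm bore, 10 mm thick, about 40 g. Origin at its centre, +x along its axis
- ring1: The same, middle ring
- ring2: The same, last ring, next to the pad
- rod: Threading rod, about 110 g. Origin on the rod's axis where the handle's front face meets the 8 mm round steel shaft; +x towards the nose. Square wooden handle 22 x 22 mm from x = -64 to 0 mm, shaft to x = 143 mm, ball nose 14 mm in diameter, its tip at x = 150 mm. It starts lying level in the cradle
- rod_grip (a point): Centre of the rod's handle, on its axis, x = -32 mm in the rod's frame: where to grip, from above
- rod_neck (a point): Point on the rod's axis at x = 16 mm in its frame, where it first lies in a notch
- rod_nose (a point): Centre of the ball nose, x = 143 mm in the rod's frame
- cradle: Fixed cradle: wooden base 150 x 60 x 12 mm, origin on the table under its centre; two steel posts 8 mm thick, 106 mm high, at x = -57 and +57 mm, each with an open notch 12 mm wide, flaring to 30 mm at the top, floor 80 mm up (a shaft in it has its axis at 84 mm). The rod starts along the cradle's +x, rod origin at cradle x = -73 mm (+-4)
- carabiner_mid (a point): Bystander: a purple aluminium carabiner 110 x 45 x 12 mm lying flat; point at its centre
- cam_mid (a point): Bystander: an orange-lobed climbing cam with a steel stem, about 140 x 75 x 15 mm, lying flat; point near its middle
- ascender_mid (a point): Bystander: a silver handled ascender with a spring cam, 190 x 65 x 26 mm, lying flat; point near its middle
- whistle_mid (a point): Bystander: a black plastic whistle 55 x 22 x 18 mm; point near its middle
Things that resemble listed ones, but are neither listed nor needed, are in the scene too. Leave any blue or pink look-alike of the cradle alone.

How it is judged (in metres and radians):
On the way, in this order (a step that is already met when the one before it is completed fails the run):
1. the nose is through all three rings and presses on the pad (x of rod_nose in the frame of rack between 0.036 and 0.12 m and y of rod_nose in the frame of rack between -0.014 and 0.014 m and z of rod_nose in the frame of rack between 0.031 and 0.059 m and contact force between rod and rack above 3 N), for 0.1 s.
2. all three rings are lifted clear of the rack on the rod (x of ring0 in the frame of rod between 0.006 and 0.134 m and y of ring0 in the frame of rod between -0.015 and 0.015 m and z of ring0 in the frame of rod between -0.015 and 0.015 m and x of ring1 in the frame of rod between 0.006 and 0.134 m and y of ring1 in the frame of rod between -0.015 and 0.015 m and z of ring1 in the frame of rod between -0.015 and 0.015 m and x of ring2 in the frame of rod between 0.006 and 0.134 m and y of ring2 in the frame of rod between -0.015 and 0.015 m and z of ring2 in the frame of rod between -0.015 and 0.015 m and height (world z) of each of ring0, ring1, ring2 above 0.068 m), for 0.2 s.
At the end, for the whole second after the job is handed in: The rod rests in both notches of the cradle (axis 79 to 91 mm above the table, within 8 mm of the cradle centre line at neck and nose); all three rings are on its shaft between the two posts (within 54 mm of the cradle middle); all at rest (z of rod_neck in the frame of cradle between 0.079 and 0.091 m and y of rod_neck in the frame of cradle between -0.008 and 0.008 m and z of rod_nose in the frame of cradle between 0.079 and 0.091 m and y of rod_nose in the frame of cradle between -0.008 and 0.008 m and horizontal distance between rod_neck and cradle above 0.04 m and x of ring0 in the frame of cradle between -0.054 and 0.054 m and x of ring1 in the frame of cradle between -0.054 and 0.054 m and x of ring2 in the frame of cradle between -0.054 and 0.054 m and x of ring0 in the frame of rod between 0.006 and 0.134 m and y of ring0 in the frame of rod between -0.015 and 0.015 m and z of ring0 in the frame of rod between -0.015 and 0.015 m and x of ring1 in the frame of rod between 0.006 and 0.134 m and y of ring1 in the frame of rod between -0.015 and 0.015 m and z of ring1 in the frame of rod between -0.015 and 0.015 m and x of ring2 in the frame of rod between 0.006 and 0.134 m and y of ring2 in the frame of rod between -0.015 and 0.015 m and z of ring2 in the frame of rod between -0.015 and 0.015 m and linear speed of each of rod, ring0, ring1, ring2 below 0.03 m/s); the robot touches nothing.
It fails at once if the rod presses on the rack, slide or pad with more than 15 N (contact force between rod and rack above 15 N).
It fails at once if a ring is wrenched against the rack or the locking slide with more than 15 N (contact force between ring0 and rack above 15 N).
It fails at once if a ring is wrenched against the rack or the locking slide with more than 15 N (contact force between ring1 and rack above 15 N).
It fails at once if a ring is wrenched against the rack or the locking slide with more than 15 N (contact force between ring2 and rack above 15 N).
It fails at once if a bystander is moved more than 20 mm (distance of any of carabiner_mid, cam_mid, ascender_mid, whistle_mid from where it was at the start of the episode above 0.02 m).
It also fails if it takes over 64 s, if anything falls off the work surface, if the arm or the gripper's body presses on something with over 40 N, if the wrist force passes 120 N, or if a joint passes its speed limit or range.

## Robot

A 6-joint arm with a two-finger parallel gripper is mounted at the origin on the work surface. World frame = base frame: x ahead of the robot, y to its left, z up, the work surface at z = 0. Lengths are in mm, angles in rad, forces in N, time in s.
With the tool pointing down it reaches from about 250 to 850 mm from the base axis. Payload 12.5 kg.
Tool frame: the origin (TCP) lies between the finger pads; the fingertips stand 8 mm ahead of it and the grasp point (between the pads) lies 11 mm behind it; y points along the fingers, z is the direction in which the jaws open and shut, and the axes are right-handed (so a half turn about y gives the same grasp; the last joint's range is limited). The gripper opens to 93 mm and grips with 3 to 60 N. Pads are 15 mm wide; open, the fingers measure 128 mm over their backs; the gripper's body (75 mm by 188 mm) begins 65 mm behind the grasp point.
Start: joints at [-1.281, 0.351, 1.652, -0, 1.139, -0.085], TCP at [201.365, -511.797, 226.633] pointing down, gripper open.
Joint ranges: [-2.75, 2.75], [-0.79, 2.1], [0.01, 2.65], [-1.57, 4.71], [0.07, 3.14], [-2.87, 2.87]. Speed limits (rad/s): [2.22, 2.22, 2.79, 3.14, 3.14, 3.14].

## Interface

Orientations are given as a unit quaternion [w, x, y, z].
In Python, from bench import robot gives the robot as it stands.
- The arm moves only by the tool play_rows, never from a script. Its argument "commands" is a list of rows, each an object of numbers: "dx", "dy", "dz": the shift along the tool's x, y, z in m; "ax", "ay", "az": the turn, a rotation vector about the tool's x, y, z in degrees; "jaw": the closure, from -1 (fully open) to 1 (shut). In form: [{"dx": .., "dy": .., "dz": .., "ax": .., "ay": .., "az": .., "jaw": ..}, ...]. A call has 1 to 10 rows; each row is the pose to reach, as a shift and turn from the pose commanded when the call began, along the tool's axes at that moment; what a row does not reach only later rows make up. A row lasts 1/12 s, in which the tool goes at most 41.7 mm and 7.16 degrees, less where a joint would pass 70% of its speed; a pose out of reach is approached as far as the arm can. A call with a gripper value outside its range is refused whole. The fingers move at their own pace and stop on an object; "squeeze" is the grip in N (left out, the last holds). Time passes only in rows, so rows that repeat a pose let the fingers close. It gives the time, the measured TCP pose, the force and the opening at its end, in the units of the state.
- robot.get_obs(): the state, without advancing time (a new reading comes with each control period).
- robot.get_image(name): name is "scene" or "top" or "wrist"; returns the picture (480x640x3 uint8, red, green, blue); there is no depth.
- robot.camera_params(name): a dict with "mtx" (3x3 intrinsics, pixels), "position" and "attitude" of the camera in the world. Camera axes: x right, y down, z forward; pixel columns grow to the right and rows downward; lengths in mm; the calibration is good to about 2 mm. The wrist camera is an equidistant fisheye: a pixel r from the principal point sees the ray r / f radians off the axis. A picture is of the moment at which its call begins: read the wrist's pose just before it. camera_params takes no time and is no camera call; for the wrist camera it gives the pose at the moment of the call.
- robot.hand_in(): hands the job in, once; it reports no verdict.
The state is a dict: "time": time; "joint_pos": joint angles; "qd": joint speeds; "effort": joint torques, N m; "eef_pos": TCP position; "ee_rot": TCP orientation; "wrist_force": force on the tool from outside, world axes, zero at the start; "moment": the same for the moment, N m; "finger_gap": opening from 0.0 (shut) to 1.0 (fully open).
Only numpy, scipy, OpenCV 4.12 (cv2) and the standard library are available. Lean on these libraries where they do the work, as an engineer would, in place of code of your own. Each camera call takes 0.05 s, during which the arm holds its last target.

## Working session

There is one attempt and no reset: what is moved stays moved. The work goes in short steps, Python scripts to look and compute and a tool call to move; the robot and the scene stay as the last step left them, time stands still between calls to the robot, and variables do not carry over. Pictures are saved under pics/ and viewed, and the job is handed in when it is done.

Besides the shell and the picture viewer there is one more tool, called after "Emit:" as name(argument=value, ...) on one line, values as JSON. play_rows: Moves the arm, as the interface text tells. Its arguments: {"type":"object","properties":{"commands":{"type":"array","items":{"type":"object","properties":{"dx":{"type":"number"},"dy":{"type":"number"},"dz":{"type":"number"},"ax":{"type":"number"},"ay":{"type":"number"},"az":{"type":"number"},"jaw":{"type":"number"}}}},"squeeze":{"type":"number"}},"required":["commands"]}

```bash
ls; mkdir -p pics
python3 - <<'E'
from bench import robot
import cv2
o=robot.get_obs();print(o)
for n in ["scene","top","wrist"]:
    p=robot.camera_params(n);print(n,p)
    cv2.imwrite(f"pics/a_{n}.png",robot.get_image(n)[:,:,::-1])
E
```

```text
pics
{'time': 0.0, 'joint_pos': array([-1.28061355e+00,  3.51223010e-01,  1.65246547e+00, -3.89036314e-05,
        1.13909231e+00, -8.46061770e-02]), 'qd': array([-1.80202096e-03,  6.44087574e-05, -3.43335628e-04, -1.22581188e-03,
       -1.30816159e-04, -1.53124502e-04]), 'effort': array([ 5.56559953e-04, -4.97323930e+01, -2.85254306e+01,  7.00103631e-02,
        2.57232506e-02, -7.85542511e-05]), 'eef_pos': array([ 201.25178352, -511.47604086,  226.09293976]), 'ee_rot': array([ 0.13168384, -0.13179489,  0.69514282, -0.69430968]), 'wrist_force': array([-0.11187046,  0.3377706 ,  0.66140139]), 'moment': array([-0.03089179, -0.01471862, -0.05580932]), 'finger_gap': 1.0009371926392299}
scene {'mtx': array([[450.92546116,   0.        , 319.37655544],
       [  0.        , 450.92546116, 229.31027799],
       [  0.        ,   0.        ,   1.        ]]), 'position': array([ 906.73995722, -643.50960046,  755.74771326]), 'attitude': array([-0.4031264 ,  0.88738355,  0.20380738, -0.09220681])}
top {'mtx': array([[557.97935148,   0.        , 323.21573842],
       [  0.        , 557.97935148, 239.90260993],
       [  0.        ,   0.        ,   1.        ]]), 'position': array([ 432.5721928 ,   26.98536787, 1589.32737126]), 'attitude': array([-0.0263719 ,  0.71182433, -0.70122696,  0.0298562 ])}
wrist {'mtx': array([[371.64829954,   0.        , 320.62026993],
       [  0.        , 371.64829954, 237.90876541],
       [  0.        ,   0.        ,   1.        ]]), 'position': array([ 271.19115697, -483.83963513,  384.7304377 ]), 'attitude': array([ 0.11154914,  0.81900558, -0.55746619, -0.07757638])}
```

View pics/a_scene.png

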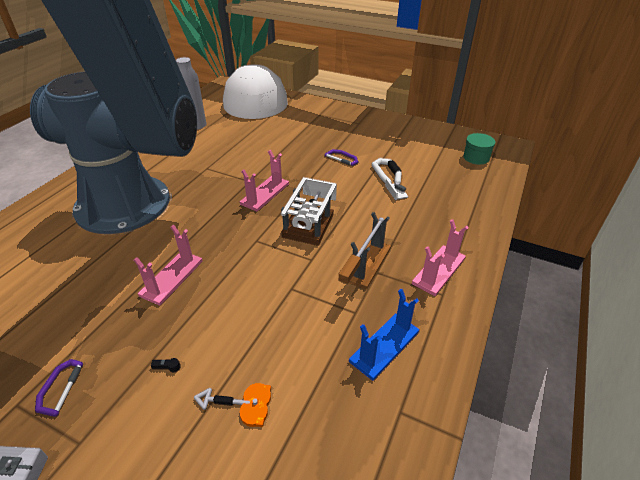

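View pics/a_top.png

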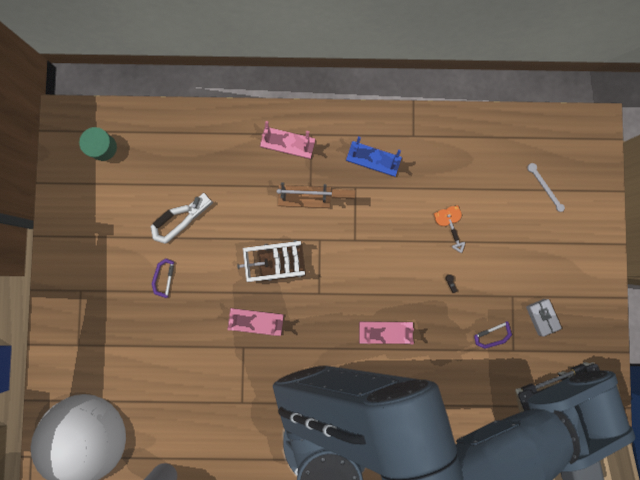

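View pics/a_wrist.png

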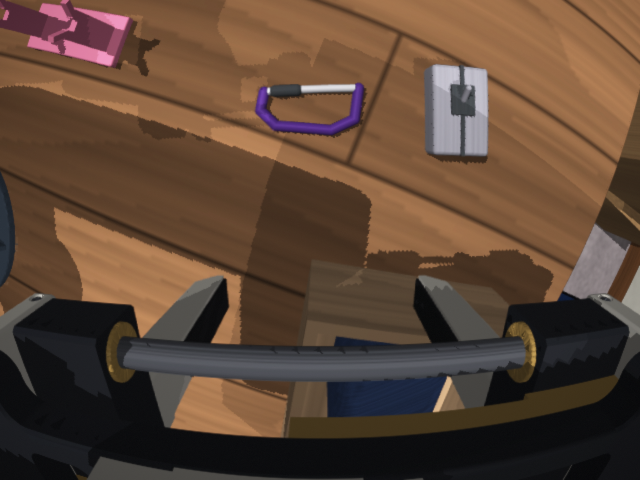

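```bash
cat > h.py <<'E'
import numpy as np, cv2
from scipy.spatial.transform import Rotation as R
from bench import robot
def rot(q): return R.from_quat([q[1],q[2],q[3],q[0]])
def toplane(name,px,z,p=None):
    p=p or robot.camera_params(name); K=p['mtx']; out=[]
    for (u,v),zz in zip(px,np.broadcast_to(z,len(px))):
        a=(u-K[0,2])/K[0,0]; b=(v-K[1,2])/K[1,1]
        if name=='wrist':
            r=np.hypot(a,b); d=np.array([np.sin(r)*a/r,np.sin(r)*b/r,np.cos(r)]) if r>0 else np.array([0,0,1.])
        else: d=np.array([a,b,1])
        d=rot(p['attitude']).apply(d); c=p['position']; out.append(c+d*(zz-c[2])/d[2])
    return np.array(out)
def proj(name,X,p=None):
    p=p or robot.camera_params(name);K=p['mtx']
    c=rot(p['attitude']).inv().apply(np.atleast_2d(X)-p['position'])
    if name=='wrist':
        rr=np.hypot(c[:,0],c[:,1]); th=np.arctan2(rr,c[:,2]); a=c[:,:2]/rr[:,None]*th[:,None]
    else: a=c[:,:2]/c[:,2:]
    return a*K[0,0]+K[:2,2]
def crop(src,out,x0,y0,w,h,s):
    im=cv2.imread(src)[y0:y0+h,x0:x0+w]; cv2.imwrite(out,cv2.resize(im,None,fx=s,fy=s,interpolation=cv2.INTER_CUBIC))
E
python3 - <<'E'
from h import *
crop('pics/a_top.png','pics/c1.png',225,165,140,125,5)
crop('pics/a_scene.png','pics/c2.png',265,165,140,130,5)
print(toplane('top',[(275,262),(305,192)],0))
E
```

```text
[[494.1154746  156.4132797    0.        ]
 [696.730288    74.52225518   0.        ]]
```

View pics/c1.png

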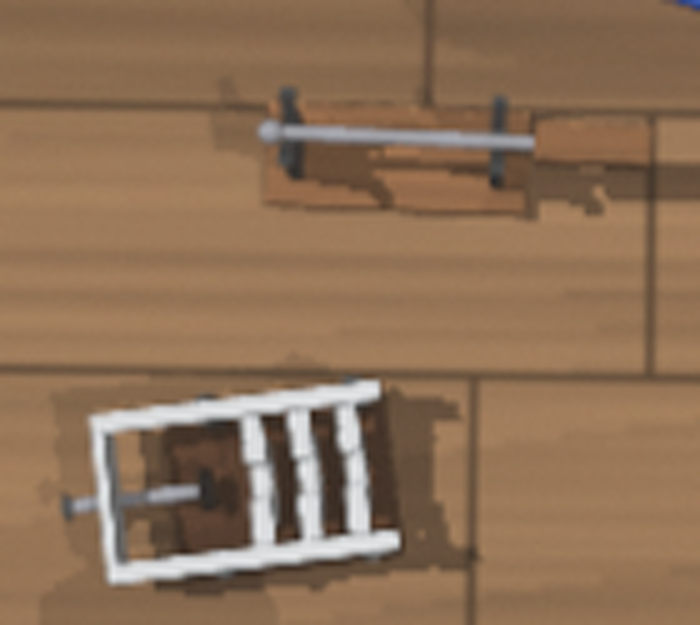

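View pics/c2.png

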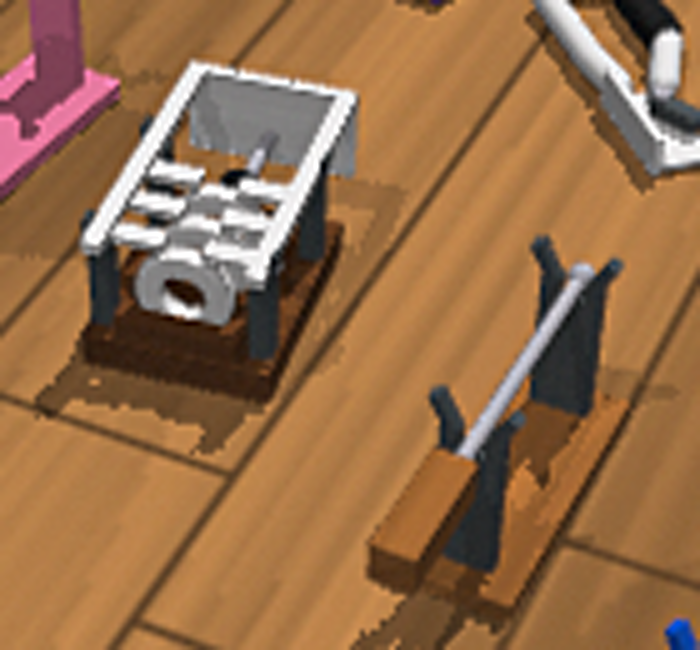

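Run:
```python
from h import *
o=robot.get_obs(); M=rot(o['ee_rot']).as_matrix(); print(np.round(M,3))
pts=toplane('top',[(225+268/5,165+131/5),(225+535/5,165+142/5),(225+652/5,165+140/5)],[84,84,95]);print(pts)
d=pts[0]-pts[1];print(np.linalg.norm(d),np.degrees(np.arctan2(d[1],d[0])))
# rack: bars tops z? near bar left end, right end
pr=toplane('top',[(225+x/5,165+y/5) for x,y in [(95,420),(380,388),(112,577),(400,540),(205,490),(68,507)]],[86,86,86,86,45,45]);print(pr)
for a,b in((0,1),(2,3)):
  d=pr[a]-pr[b];print(np.linalg.norm(d),np.degrees(np.arctan2(d[1],d[0])))
p=robot.camera_params('wrist');print(rot(p['attitude']).as_matrix().round(3), M.T@(p['position']-o['eef_pos']), (M.T@rot(p['attitude']).as_matrix()).round(3))
```

```text
[[-0.931 -0.     0.366]
 [-0.366  0.001 -0.931]
 [-0.    -1.    -0.001]]
[[683.84098561 143.94467349  84.        ]
 [680.07109224  -1.60373548  84.        ]
 [680.3484719  -64.69018539  95.        ]]
145.59722335734446 88.51629641710923
[[524.58824068 233.73338799  86.        ]
 [544.23066047  80.35340379  86.        ]
 [440.27509865 222.41150701  86.        ]
 [462.41512599  68.12745931  86.        ]
 [489.23446194 177.56705226  45.        ]
 [478.70661818 253.02828861  45.        ]]
154.6326104253861 97.29779141674217
155.86451868976647 98.16629241283798
[[ 0.366 -0.896 -0.251]
 [-0.93  -0.354 -0.096]
 [-0.003  0.269 -0.963]] [ -75.19202606 -158.56131696   -0.34027744] [[-0.     0.963  0.269]
 [ 0.002 -0.269  0.963]
 [ 1.     0.001 -0.002]]
```

Emit:
play_rows(commands=[{"dx": -0.546,"dy": -0.054,"dz": -0.324,"ay": -67},{"dx": -0.546,"dy": -0.054,"dz": -0.324,"ay": -67},{"dx": -0.546,"dy": -0.054,"dz": -0.324,"ay": -67},{"dx": -0.546,"dy": -0.054,"dz": -0.324,"ay": -67},{"dx": -0.546,"dy": -0.054,"dz": -0.324,"ay": -67},{"dx": -0.546,"dy": -0.054,"dz": -0.324,"ay": -67},{"dx": -0.546,"dy": -0.054,"dz": -0.324,"ay": -67},{"dx": -0.546,"dy": -0.054,"dz": -0.324,"ay": -67},{"dx": -0.546,"dy": -0.054,"dz": -0.324,"ay": -67},{"dx": -0.546,"dy": -0.054,"dz": -0.324,"ay": -67}])

```text
validation failed for argument at $.co...
```

```bash
cat >> h.py <<'E'
def plan(target,zyaw,verbose=True):
    """tool-frame delta to reach target TCP with tool y down, tool z at yaw (deg)"""
    o=robot.get_obs(); M=rot(o['ee_rot']).as_matrix()
    a=np.radians(zyaw); z=np.array([np.cos(a),np.sin(a),0]); y=np.array([0,0,-1.]); x=np.cross(y,z)
    T=np.stack([x,y,z],1); rv=R.from_matrix(M.T@T).as_rotvec(degrees=True)
    d=M.T@(np.array(target)-o['eef_pos'])/1000
    print('t',o['time'],'pos',o['eef_pos'].round(1),'d',d.round(4),'rv',rv.round(2),'F',o['wrist_force'].round(1),'gap',round(o['finger_gap'],3))
    return d,rv
E
python3 -c "
from h import *
plan((590,-10,280),-1.5);print(robot.get_obs()['joint_pos'])"
```

```text
t 0.15 pos [ 201.3 -511.6  226.2] d [-0.5453 -0.0534 -0.3245] rv [ 4.000e-02 -6.703e+01 -3.000e-02] F [ 0.4  0.3 -0.7] gap 0.996
[-1.28058171e+00  3.51112221e-01  1.65225132e+00  1.60480899e-05
  1.13906710e+00 -8.45897654e-02]
```

Emit:
play_rows(commands=[{"dx": -0.04,"dy": -0.004,"dz": -0.024,"ax": 0,"ay": -5,"az": 0,"jaw": -1}], squeeze=20)

```text
time: 0.23
eef_pos: [224.5, -481.6, 229.4]
ee_rot: [-0.16, 0.161, -0.689, 0.689]
wrist_force: [1.0, -0.4, 1.1]
finger_gap: 1.0
```

Emit:
play_rows(commands=[{"dx": -0.417,"dy": -0.043,"dz": -0.343,"ax": 0,"ay": -62,"az": 0,"jaw": -1},{"dx": -0.417,"dy": -0.043,"dz": -0.343,"ax": 0,"ay": -62,"az": 0,"jaw": -1},{"dx": -0.417,"dy": -0.043,"dz": -0.343,"ax": 0,"ay": -62,"az": 0,"jaw": -1},{"dx": -0.417,"dy": -0.043,"dz": -0.343,"ax": 0,"ay": -62,"az": 0,"jaw": -1},{"dx": -0.417,"dy": -0.043,"dz": -0.343,"ax": 0,"ay": -62,"az": 0,"jaw": -1},{"dx": -0.417,"dy": -0.043,"dz": -0.343,"ax": 0,"ay": -62,"az": 0,"jaw": -1},{"dx": -0.417,"dy": -0.043,"dz": -0.343,"ax": 0,"ay": -62,"az": 0,"jaw": -1},{"dx": -0.417,"dy": -0.043,"dz": -0.343,"ax": 0,"ay": -62,"az": 0,"jaw": -1},{"dx": -0.417,"dy": -0.043,"dz": -0.343,"ax": 0,"ay": -62,"az": 0,"jaw": -1},{"dx": -0.417,"dy": -0.043,"dz": -0.343,"ax": 0,"ay": -62,"az": 0,"jaw": -1}], squeeze=20)

```text
time: 1.07
eef_pos: [396.4, -97.7, 263.6]
ee_rot: [-0.495, 0.495, -0.505, 0.505]
wrist_force: [0.8, -0.3, -0.0]
finger_gap: 1.001
```

```bash
python3 -c "
from h import *
plan((590,-10,280),-1.5);print(robot.get_obs()['joint_pos'])"
```

```text
t 1.0667 pos [396.4 -97.7 263.6] d [-0.0918 -0.0164  0.1917] rv [-0.02  0.27  0.01] F [ 0.8 -0.3 -0. ] gap 1.001
[-3.55734048e-01  4.21890509e-02  1.94017566e+00 -1.11517568e-05
  1.15889952e+00 -3.34323253e-01]
```

Emit:
play_rows(commands=[{"dx": -0.092,"dy": -0.016,"dz": 0.192,"ax": 0,"ay": 0,"az": 0,"jaw": -1},{"dx": -0.092,"dy": -0.016,"dz": 0.192,"ax": 0,"ay": 0,"az": 0,"jaw": -1},{"dx": -0.092,"dy": -0.016,"dz": 0.192,"ax": 0,"ay": 0,"az": 0,"jaw": -1},{"dx": -0.092,"dy": -0.016,"dz": 0.192,"ax": 0,"ay": 0,"az": 0,"jaw": -1},{"dx": -0.092,"dy": -0.016,"dz": 0.192,"ax": 0,"ay": 0,"az": 0,"jaw": -1},{"dx": -0.092,"dy": -0.016,"dz": 0.192,"ax": 0,"ay": 0,"az": 0,"jaw": -1},{"dx": -0.092,"dy": -0.016,"dz": 0.192,"ax": 0,"ay": 0,"az": 0,"jaw": -1},{"dx": -0.092,"dy": -0.016,"dz": 0.192,"ax": 0,"ay": 0,"az": 0,"jaw": -1}])

```text
time: 1.73
eef_pos: [589.8, -13.0, 278.6]
ee_rot: [0.493, -0.494, 0.507, -0.506]
wrist_force: [-0.0, 0.3, 1.2]
finger_gap: 0.999
```

Run:
```python
from h import *
import pickle
plan((590,-10,280),-1.5)
p=robot.camera_params('wrist'); pickle.dump(p,open('b.pkl','wb'))
cv2.imwrite('pics/b.png',robot.get_image('wrist')[:,:,::-1])
```

```text
t 1.7333 pos [589.8 -13.  278.6] d [-0.003  -0.0014  0.0001] rv [ 0.09 -0.01  0.01] F [-0.   0.3  1.2] gap 0.999
```

View pics/b.png

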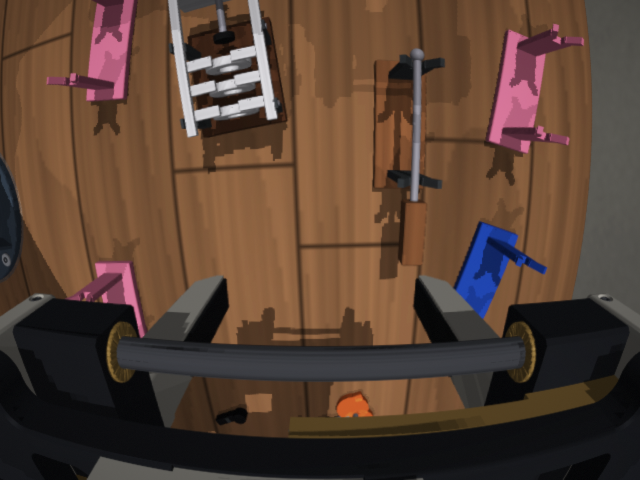

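Run:
```python
from h import *
crop('pics/b.png','pics/b1.png',160,0,140,145,5)
crop('pics/b.png','pics/b2.png',360,40,100,235,3)
```

```text
(no output)
```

View pics/b1.png

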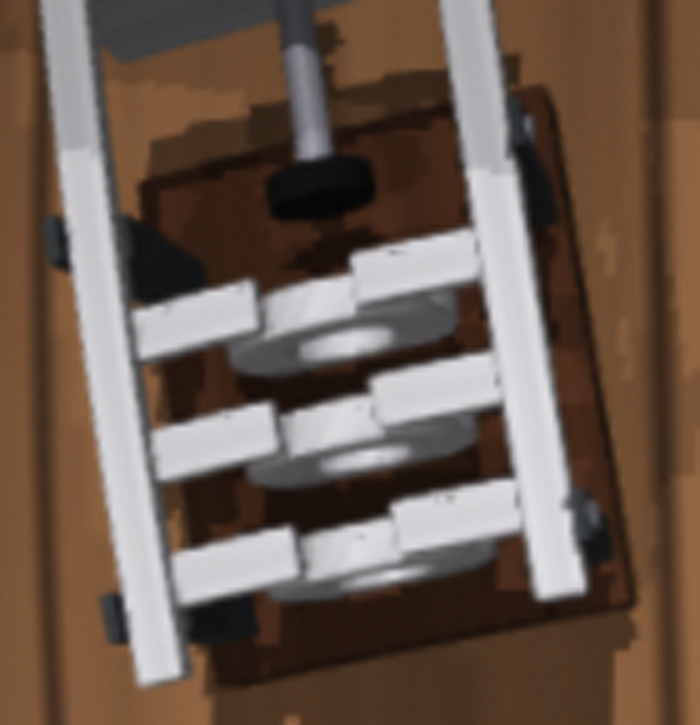

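View pics/b2.png

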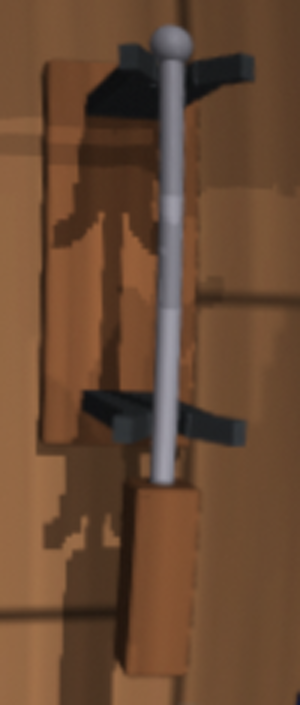

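Run:
```python
from h import *
import pickle
p=pickle.load(open('b.pkl','rb'))
def yaw(d): return np.degrees(np.arctan2(d[1],d[0]))
def T(px,z): return toplane('wrist',px,z,p)
b2=lambda L:[(360+x/3,40+y/3) for x,y in L]
b1=lambda L:[(160+x/5,y/5) for x,y in L]
r=T(b2([(172,43),(166,487),(156,672),(162.5,480)]),[84,95,95,84]); print('rod',r.round(1)); 
for i in (1,2):
  d=r[0]-r[i]; print(np.linalg.norm(d[:2]),yaw(d))
c=T(b2([(47,63),(40,440),(197,437)]),12);print('cradle',c.round(1), np.linalg.norm(c[0]-c[1]),yaw(c[0]-c[1]))
g=T(b1([(350,550),(328,428),(308,303)]),70);print('rings',g.round(1),np.linalg.norm(g[0]-g[1]),np.linalg.norm(g[2]-g[1]),yaw(g[2]-g[0]))
for z in (82,86,90):
  b=T(b1([(162,683),(560,597),(90,200),(490,175)]),z);print('bars',z,b.round(1),'w',yaw(b[2]-b[0]),yaw(b[3]-b[1]));u=(b[3]-b[1]);u/=np.linalg.norm(u);n=np.array([-u[1],u[0],0]);print((b[0]-b[1])@n)
for z in (12,20,34):
  b=T(b1([(218,685),(633,605),(548,88),(140,183)]),z);print('base',z,b.round(1),np.linalg.norm(b[0]-b[1]),np.linalg.norm(b[2]-b[1]),yaw(b[2]-b[1]),yaw(b[3]-b[0]),b.mean(0))
print('pad front bottom/top',T(b1([(322,190),(320,215),(320,165)]),[45,33,57]).round(1))
```

```text
rod [[ 6.861e+02  1.439e+02  8.400e+01]
 [ 6.803e+02  1.000e-01  9.500e+01]
 [ 6.794e+02 -6.210e+01  9.500e+01]
 [ 6.818e+02  4.000e-01  8.400e+01]]
143.87995151905793 87.66439380141571
206.02358424735712 88.12733001778858
cradle [[656.  150.5  12. ]
 [650.9   4.2  12. ]
 [713.8   5.   12. ]] 146.37628311981453 87.999948305725
rings [[502.5  94.   70. ]
 [498.7 119.3  70. ]
 [495.1 145.8  70. ]] 25.595992548336216 26.7734712462741 98.16246492618392
bars 82 [[465.7  70.   82. ]
 [546.   81.1  82. ]
 [452.7 171.   82. ]
 [534.5 165.9  82. ]] w 97.34970050949437 97.7467741699233
81.0569545146683
bars 86 [[467.1  69.9  86. ]
 [546.5  80.8  86. ]
 [454.3 169.8  86. ]
 [535.1 164.7  86. ]] w 97.34970050949438 97.74677416992328
80.14406308989935
bars 90 [[468.6  69.8  90. ]
 [547.1  80.6  90. ]
 [455.8 168.6  90. ]
 [535.8 163.5  90. ]] w 97.34970050949438 97.74677416992336
79.23117166513045
base 12 [[454.8  69.9  12. ]
 [553.4  82.1  12. ]
 [536.7 207.2  12. ]
 [438.  194.8  12. ]] 99.4027831015677 126.142648744347 97.61799997363322 97.62698067130941 [495.72468031 138.5118792   12.        ]
base 20 [[457.4  69.8  20. ]
 [554.1  81.8  20. ]
 [537.7 204.4  20. ]
 [440.9 192.3  20. ]] 97.5324015825467 123.76912486895695 97.61799997363325 97.62698067130937 [497.54689803 137.07383912  20.        ]
base 34 [[461.9  69.5  34. ]
 [555.4  81.1  34. ]
 [539.6 199.7  34. ]
 [446.  188.   34. ]] 94.25923392425996 119.61545808702432 97.61799997363329 97.62698067130937 [500.73577904 134.55726898  34.        ]
pad front bottom/top [[491.8 177.1  45. ]
 [488.2 174.7  33. ]
 [494.4 179.3  57. ]]
```

Run:
```python
from h import *
plan((679.8,-31,130),-2.1)
plan((679.8,-31,73),-2.1)
```

```text
t 1.7833 pos [589.5 -13.3 279. ] d [0.0152 0.1489 0.0909] rv [0.06 0.56 0.01] F [ 0.5 -0.5 -0.1] gap 0.996
t 1.7833 pos [589.5 -13.3 279. ] d [0.0152 0.2059 0.0909] rv [0.06 0.56 0.01] F [ 0.5 -0.5 -0.1] gap 0.996
```

Emit:
play_rows(commands=[{"dx": 0.015,"dy": 0.149,"dz": 0.091,"ax": 0,"ay": 0.5,"az": 0,"jaw": -1},{"dx": 0.015,"dy": 0.149,"dz": 0.091,"ax": 0,"ay": 0.5,"az": 0,"jaw": -1},{"dx": 0.015,"dy": 0.149,"dz": 0.091,"ax": 0,"ay": 0.5,"az": 0,"jaw": -1},{"dx": 0.015,"dy": 0.149,"dz": 0.091,"ax": 0,"ay": 0.5,"az": 0,"jaw": -1},{"dx": 0.015,"dy": 0.149,"dz": 0.091,"ax": 0,"ay": 0.5,"az": 0,"jaw": -1},{"dx": 0.015,"dy": 0.149,"dz": 0.091,"ax": 0,"ay": 0.5,"az": 0,"jaw": -1},{"dx": 0.015,"dy": 0.149,"dz": 0.091,"ax": 0,"ay": 0.5,"az": 0,"jaw": -1}], squeeze=45)

```text
time: 2.37
eef_pos: [680.6, -30.8, 131.8]
ee_rot: [-0.491, 0.491, -0.509, 0.509]
wrist_force: [-0.3, 0.3, 0.5]
finger_gap: 0.997
```

Run:
```python
from h import *
plan((679.8,-31,73),-2.1)
import pickle
p=robot.camera_params('wrist'); pickle.dump(p,open('d.pkl','wb'))
cv2.imwrite('pics/d.png',robot.get_image('wrist')[:,:,::-1])
```

```text
t 2.3667 pos [680.6 -30.8 131.8] d [ 0.0002  0.0588 -0.0009] rv [-0.04  0.03  0.  ] F [-0.3  0.3  0.5] gap 0.997
```

View pics/d.png

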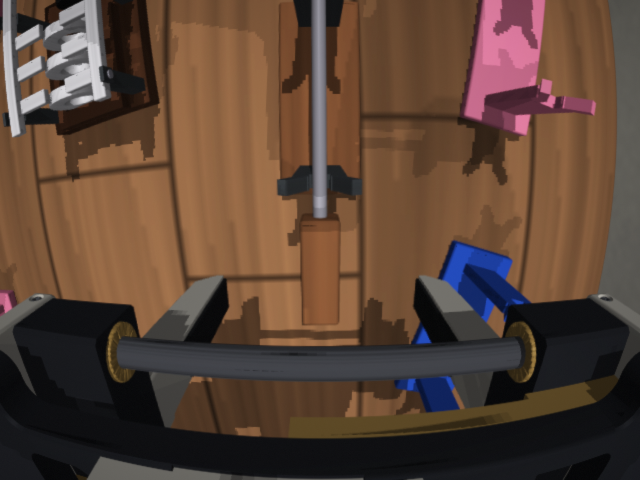

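Run:
```python
from h import *
import pickle
p=pickle.load(open('d.pkl','rb'))
print(toplane('wrist',[(455,243),(400,385),(512,262)],12,p).round(0), toplane('top',[(349,140),(347,158),(360,142),(396,176),(404,152)],[106,12,106,12,106]).round(0))
print(toplane('wrist',[(320,213),(320,323),(319,60)],[95,95,84],p).round(1))
```

```text
[[ 790.  -41.   12.]
 [ 751. -180.   12.]
 [ 847.  -61.   12.]] [[ 823.  -45.  106.]
 [ 795.  -45.   12.]
 [ 818.  -75.  106.]
 [ 745. -186.   12.]
 [ 793. -194.  106.]]
[[681.8   3.9  95. ]
 [679.4 -62.3  95. ]
 [684.3  87.8  84. ]]
```

Emit:
play_rows(commands=[{"dx": 0,"dy": 0.03,"dz": -0.001,"ax": 0,"ay": 0,"az": 0,"jaw": -1},{"dx": 0,"dy": 0.059,"dz": -0.001,"ax": 0,"ay": 0,"az": 0,"jaw": -1},{"dx": 0,"dy": 0.059,"dz": -0.001,"ax": 0,"ay": 0,"az": 0,"jaw": -1},{"dx": 0,"dy": 0.059,"dz": -0.001,"ax": 0,"ay": 0,"az": 0,"jaw": 1},{"dx": 0,"dy": 0.059,"dz": -0.001,"ax": 0,"ay": 0,"az": 0,"jaw": 1},{"dx": 0,"dy": 0.059,"dz": -0.001,"ax": 0,"ay": 0,"az": 0,"jaw": 1},{"dx": 0,"dy": 0.059,"dz": -0.001,"ax": 0,"ay": 0,"az": 0,"jaw": 1},{"dx": 0,"dy": 0.059,"dz": -0.001,"ax": 0,"ay": 0,"az": 0,"jaw": 1},{"dx": 0,"dy": 0.059,"dz": -0.001,"ax": 0,"ay": 0,"az": 0,"jaw": 1},{"dx": 0,"dy": 0.059,"dz": -0.001,"ax": 0,"ay": 0,"az": 0,"jaw": 1}], squeeze=45)

```text
time: 3.25
eef_pos: [680.3, -30.2, 71.6]
ee_rot: [-0.491, 0.491, -0.509, 0.509]
wrist_force: [1.3, 1.0, 0.1]
finger_gap: 0.546
```

Run:
```python
from h import *
plan((679.8,-31,73),-2.1)
```

```text
t 3.25 pos [680.3 -30.2  71.6] d [ 0.0008 -0.0014 -0.0004] rv [-0.02  0.08  0.  ] F [1.3 1.  0.1] gap 0.546
```

Emit:
play_rows(commands=[{"dx": 0,"dy": 0,"dz": 0,"ax": 0,"ay": 0,"az": 0,"jaw": 1},{"dx": 0,"dy": 0,"dz": 0,"ax": 0,"ay": 0,"az": 0,"jaw": 1},{"dx": 0,"dy": 0,"dz": 0,"ax": 0,"ay": 0,"az": 0,"jaw": 1},{"dx": 0,"dy": 0,"dz": 0,"ax": 0,"ay": 0,"az": 0,"jaw": 1},{"dx": 0,"dy": 0,"dz": 0,"ax": 0,"ay": 0,"az": 0,"jaw": 1},{"dx": 0,"dy": 0,"dz": 0,"ax": 0,"ay": 0,"az": 0,"jaw": 1},{"dx": 0,"dy": 0,"dz": 0,"ax": 0,"ay": 0,"az": 0,"jaw": 1},{"dx": 0,"dy": 0,"dz": 0,"ax": 0,"ay": 0,"az": 0,"jaw": 1}])

```text
time: 3.92
eef_pos: [680.1, -30.2, 71.2]
ee_rot: [0.491, -0.491, 0.509, -0.509]
wrist_force: [-0.1, -0.3, -0.8]
finger_gap: 0.227
```

Run:
```python
from h import *
plan((679.8,-31,73),-2.1)
```

```text
t 3.9167 pos [680.1 -30.2  71.2] d [ 0.0008 -0.0018 -0.0003] rv [ 0.    0.07 -0.  ] F [-0.1 -0.3 -0.8] gap 0.227
```

Emit:
play_rows(commands=[{"dx": 0,"dy": -0.02,"dz": 0,"ax": 0,"ay": 0,"az": 0,"jaw": 1},{"dx": 0,"dy": -0.04,"dz": 0,"ax": 0,"ay": 0,"az": 0,"jaw": 1},{"dx": 0,"dy": -0.06,"dz": 0,"ax": 0,"ay": 0,"az": 0,"jaw": 1},{"dx": 0,"dy": -0.07,"dz": 0,"ax": 0,"ay": 0,"az": 0,"jaw": 1},{"dx": 0,"dy": -0.07,"dz": 0,"ax": 0,"ay": 0,"az": 0,"jaw": 1},{"dx": 0,"dy": -0.07,"dz": 0,"ax": 0,"ay": 0,"az": 0,"jaw": 1}])

```text
time: 4.42
eef_pos: [680.0, -30.2, 140.9]
ee_rot: [0.491, -0.491, 0.509, -0.509]
wrist_force: [0.2, 0.2, -1.3]
finger_gap: 0.231
```

Run:
```python
from h import *
plan((531.3,-123.5,110),7.65)
import pickle
p=robot.camera_params('wrist'); pickle.dump(p,open('e.pkl','wb'))
im=robot.get_image('wrist')[:,:,::-1]
cv2.imwrite('pics/e.png',im)
```

```text
t 4.4167 pos [680.  -30.2 140.9] d [ 0.0985  0.0309 -0.1453] rv [ 0.   -9.67  0.  ] F [ 0.2  0.2 -1.3] gap 0.231
```

View pics/e.png

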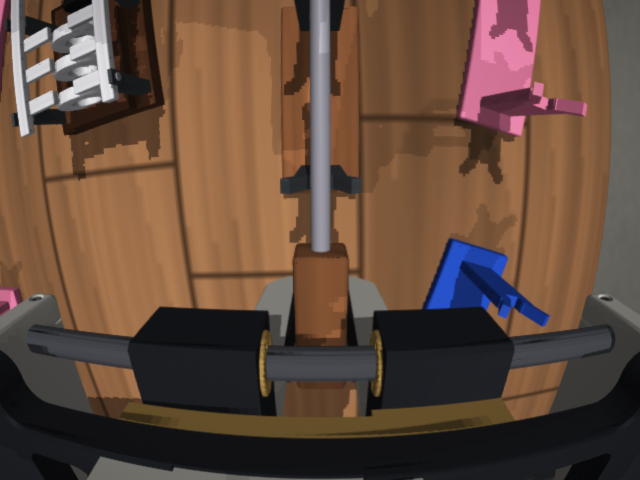

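Emit:
play_rows(commands=[{"dx": 0.05,"dy": 0,"dz": -0.07,"ax": 0,"ay": -4.8,"az": 0,"jaw": 1},{"dx": 0.05,"dy": 0,"dz": -0.07,"ax": 0,"ay": -4.8,"az": 0,"jaw": 1},{"dx": 0.0985,"dy": 0.03,"dz": -0.145,"ax": 0,"ay": -9.7,"az": 0,"jaw": 1},{"dx": 0.0985,"dy": 0.03,"dz": -0.145,"ax": 0,"ay": -9.7,"az": 0,"jaw": 1},{"dx": 0.0985,"dy": 0.03,"dz": -0.145,"ax": 0,"ay": -9.7,"az": 0,"jaw": 1},{"dx": 0.0985,"dy": 0.03,"dz": -0.145,"ax": 0,"ay": -9.7,"az": 0,"jaw": 1},{"dx": 0.0985,"dy": 0.03,"dz": -0.145,"ax": 0,"ay": -9.7,"az": 0,"jaw": 1}])

```text
time: 5.05
eef_pos: [531.4, -123.7, 110.6]
ee_rot: [-0.532, 0.532, -0.466, 0.465]
wrist_force: [0.3, 0.0, -0.7]
finger_gap: 0.231
```

Run:
```python
from h import *
plan((531.3,-123.5,33),7.65)
```

```text
t 5.05 pos [ 531.4 -123.7  110.6] d [-0.0001  0.0776 -0.    ] rv [ 0.06 -0.04 -0.04] F [ 0.3  0.  -0.7] gap 0.231
```

Lower to the ring axis, then inspect.

Emit:
play_rows(commands=[{"dx": 0,"dy": 0.03,"dz": 0,"ax": 0,"ay": 0,"az": 0,"jaw": 1},{"dx": 0,"dy": 0.06,"dz": 0,"ax": 0,"ay": 0,"az": 0,"jaw": 1},{"dx": 0,"dy": 0.078,"dz": 0,"ax": 0,"ay": 0,"az": 0,"jaw": 1},{"dx": 0,"dy": 0.078,"dz": 0,"ax": 0,"ay": 0,"az": 0,"jaw": 1},{"dx": 0,"dy": 0.078,"dz": 0,"ax": 0,"ay": 0,"az": 0,"jaw": 1}])

```text
time: 5.47
eef_pos: [532.3, -122.9, 32.9]
ee_rot: [-0.532, 0.533, -0.466, 0.465]
wrist_force: [0.5, 0.4, -0.3]
finger_gap: 0.231
```

Run:
```python
from h import *
import pickle
d,rv=plan((531.3,-123.5,33),7.65)
for n in ('scene','top','wrist'):
    p=robot.camera_params(n); pickle.dump(p,open(f'f_{n}.pkl','wb'))
    cv2.imwrite(f'pics/f_{n}.png',robot.get_image(n)[:,:,::-1])
# predicted points
o=robot.get_obs(); M=rot(o['ee_rot']).as_matrix(); c=o['eef_pos']+[0,0,12]
for nm,d in(('origin',31),('nose',174),('tip',181)):
    X=c-M[:,0]*d; print(nm,X.round(1),proj('scene',X).round(1),proj('top',X).round(1),proj('wrist',X).round(1))
u=np.array([-.1332,.9911,0])
for k in(-26,0,26):
    X=np.array([498.7,119.3,45])+u*k; print(k,proj('scene',X).round(1),proj('top',X).round(1))
crop('pics/f_scene.png','pics/f1.png',230,170,130,150,5)
crop('pics/f_top.png','pics/f2.png',225,220,160,90,5)
```

```text
t 5.4667 pos [ 532.3 -122.9   32.9] d [ 0.0004 -0.0001 -0.0011] rv [ 0.05  0.08 -0.03] F [ 0.5  0.4 -0.3] gap 0.231
origin [528.9 -92.8  46.6] [[272.4 275.8]] [[363.9 250.1]] [[319.6 245.8]]
nose [509.7  48.9  46.5] [[295.8 233.6]] [[312.6 256.3]] [[319.8 -83.4]]
tip [508.8  55.8  46.5] [[296.8 231.8]] [[310.1 256.6]] [[319.8 -95.3]]
-26 [[301.7 222.2]] [[296.5 258.8]]
0 [[305.2 215.8]] [[287.1 259.9]]
26 [[308.7 209.6]] [[277.8 261. ]]
```

View pics/f1.png

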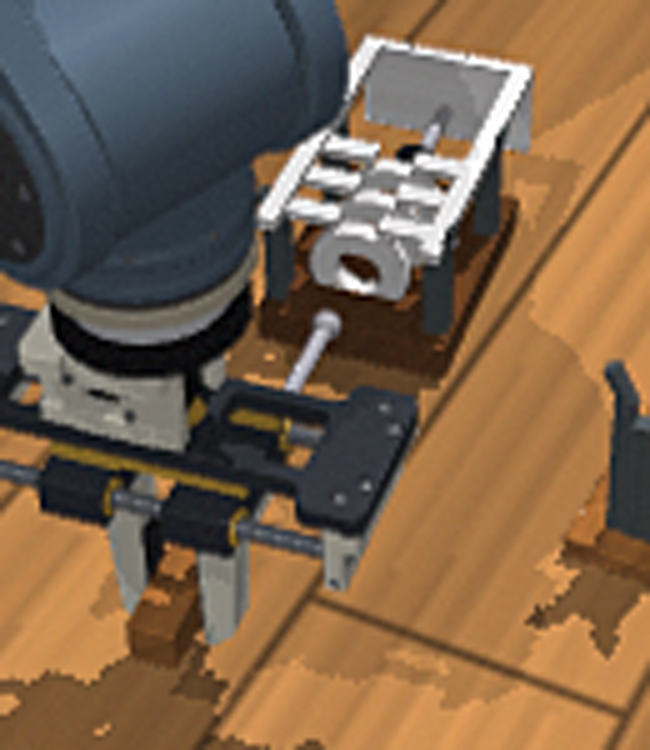

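View pics/f2.png

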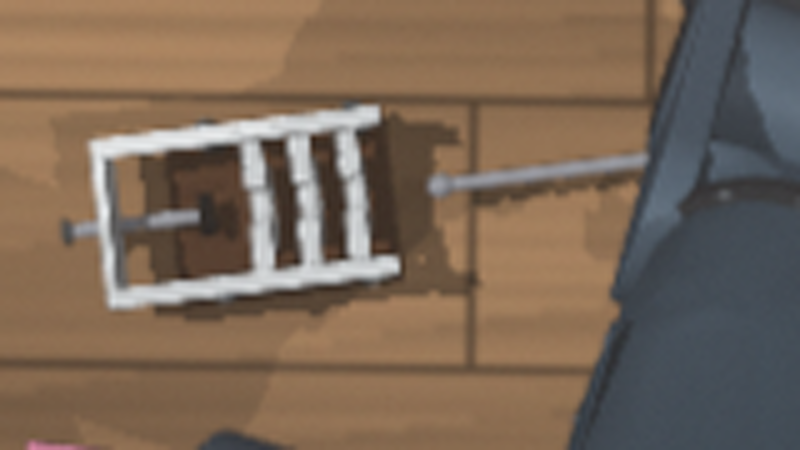

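View pics/f_wrist.png

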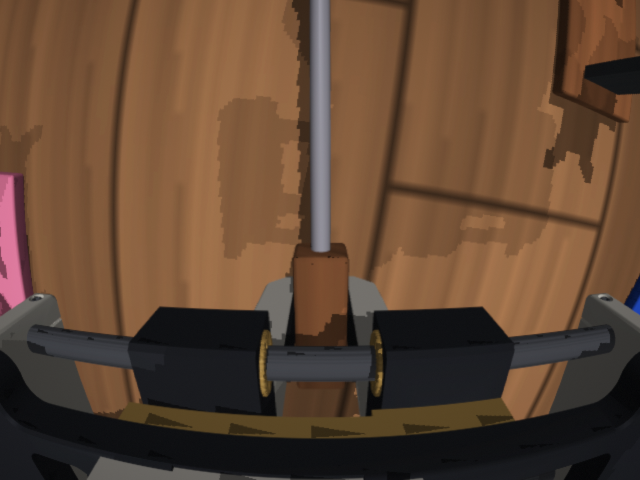

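Run:
```python
from h import *
u=np.array([-.1332,.9911,0]); n=np.array([.9911,.1332,0])
X=np.array([498.7,119.3,45])-u*31
for nm in('scene','top'):
    b=proj(nm,X)
    print(nm,'front face',b.round(1),'u',(proj(nm,X+u*10)-b)/10,'n',(proj(nm,X+n*10)-b)/10,'z',(proj(nm,X+[0,0,10])-b)/10)
    a=np.linspace(0,2*np.pi,60)
    c=proj(nm,np.array([X+25*(n*np.cos(t)+np.array([0,0,1])*np.sin(t)) for t in a])); print(c.min(0),c.max(0))
    c=proj(nm,np.array([X+12*(n*np.cos(t)+np.array([0,0,1])*np.sin(t)) for t in a])); print(c.min(0),c.max(0))
# overlay
im=cv2.imread('pics/f_scene.png'); im=cv2.resize(im[190:250,270:340],None,fx=10,fy=10,interpolation=cv2.INTER_CUBIC)
def d(P,col):
    q=(proj('scene',P)-[270,190]+.5)*10
    cv2.polylines(im,[q.astype(np.int32)],False,col,1)
zz=np.array([0,0,1])
for r in(25,12):
    d(np.array([X+r*(n*np.cos(t)+zz*np.sin(t)) for t in a]),(0,255,0))
o=robot.get_obs(); M=rot(o['ee_rot']).as_matrix(); c=o['eef_pos']+[0,0,12]-M[:,0]*174
d(np.array([c+7*(n*np.cos(t)+zz*np.sin(t)) for t in a]),(0,0,255))
d(np.array([X-u*60,X+u*100]),(255,0,0))
cv2.imwrite('pics/f3.png',im)
```

```text
scene front face [[301.  223.5]] u [[ 0.13954327 -0.2515712 ]] n [[0.38760833 0.08364314]] z [[-0.01083035 -0.31510366]]
[291.34957958 215.26990701] [310.69738782 231.47774743]
[296.34435965 219.56709546] [305.62918635 227.34484734]
top front face [[298.3 258.6]] u [[-0.35893803  0.04270875]] n [[-0.04153256 -0.35831828]] z [[-0.01419711 -0.01674724]]
[297.16620358 249.61121453] [299.35920548 267.54680318]
[297.73993557 254.27144663] [298.79234849 262.87860042]
```

View pics/f3.png

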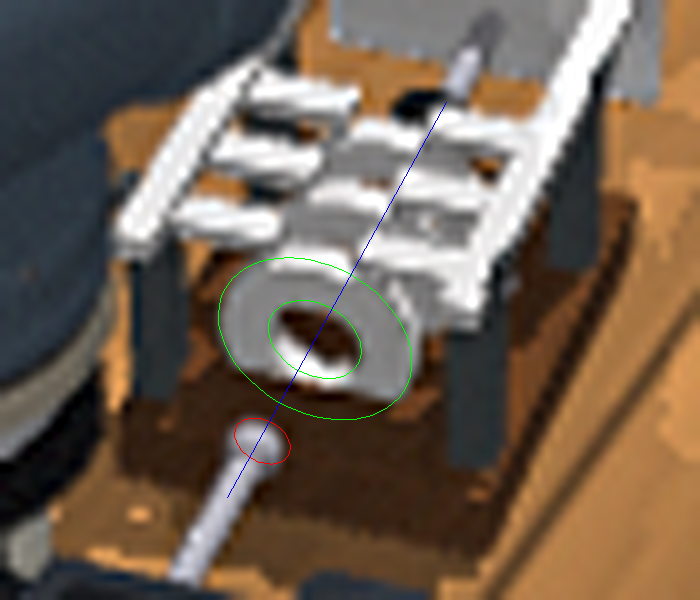

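Emit:
play_rows(commands=[{"dx": -0.01,"dy": 0,"dz": -0.0005,"ax": 0,"ay": 0,"az": 0,"jaw": 1},{"dx": -0.02,"dy": 0,"dz": -0.0005,"ax": 0,"ay": 0,"az": 0,"jaw": 1},{"dx": -0.028,"dy": 0,"dz": -0.0005,"ax": 0,"ay": 0,"az": 0,"jaw": 1},{"dx": -0.028,"dy": 0,"dz": -0.0005,"ax": 0,"ay": 0,"az": 0,"jaw": 1}])

```text
time: 5.95
eef_pos: [527.2, -94.0, 33.6]
ee_rot: [0.533, -0.533, 0.465, -0.465]
wrist_force: [0.1, 0.3, -0.8]
finger_gap: 0.233
```

```bash
cat >> h.py <<'E'
U=np.array([-.1332,.9911,0]); N=np.array([.9911,.1332,0]); C0=np.array([498.7,119.3,45])
def shot(tag,dz=12,sz=10):
    o=robot.get_obs(); M=rot(o['ee_rot']).as_matrix(); zz=np.array([0,0,1.]); a=np.linspace(0,2*np.pi,60)
    c=o['eef_pos']+[0,0,dz]; tip=c-M[:,0]*181-C0; g=c-C0
    print('t',round(o['time'],2),'tip rack',round(tip@U,1),round(tip@N,1),round(tip[2]+45,1),'grip n',round(g@N,2),'F u,n,z',round(o['wrist_force']@U,1),round(o['wrist_force']@N,1),round(o['wrist_force'][2],1),'mom',o['moment'].round(2))
    if not tag:return
    im=robot.get_image('scene')[:,:,::-1]; cv2.imwrite(f'pics/{tag}_s.png',im)
    im=cv2.resize(im[185:250,265:345],None,fx=10,fy=10,interpolation=cv2.INTER_CUBIC)[:600]
    cv2.imwrite(f'pics/{tag}.png',im)
E
python3 -c "
from h import *
shot('g1')"
```

```text
t 5.95 tip rack -34.2 -0.5 45.7 grip n -0.13 F u,n,z 0.3 0.1 -0.8 mom [-0.09 -0.09 -0.  ]
```

View pics/g1.png

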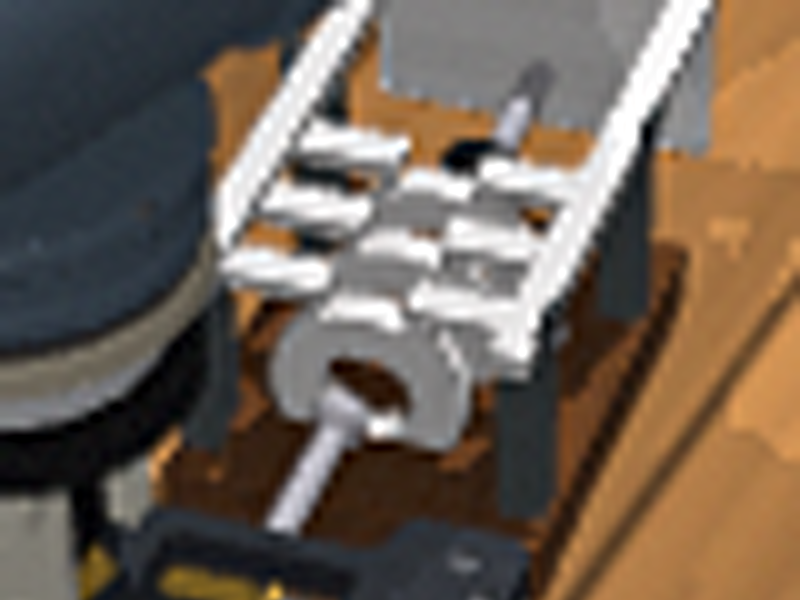

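Emit:
play_rows(commands=[{"dx": -0.004,"dy": 0,"dz": 0.001,"ax": 0,"ay": 0,"az": 0,"jaw": 1},{"dx": -0.009,"dy": 0,"dz": 0.001,"ax": 0,"ay": 0,"az": 0,"jaw": 1},{"dx": -0.015,"dy": 0,"dz": 0.001,"ax": 0,"ay": 0,"az": 0,"jaw": 1},{"dx": -0.015,"dy": 0,"dz": 0.001,"ax": 0,"ay": 0,"az": 0,"jaw": 1}])

```text
time: 6.33
eef_pos: [526.2, -79.9, 33.2]
ee_rot: [-0.532, 0.532, -0.466, 0.465]
wrist_force: [0.1, 0.4, -1.7]
finger_gap: 0.233
```

```bash
python3 -c "
from h import *
shot('g2')"
```

```text
t 6.33 tip rack -20.1 0.6 45.2 grip n 0.72 F u,n,z 0.3 0.2 -1.7 mom [-0.09 -0.13 -0.03]
```

View pics/g2.png

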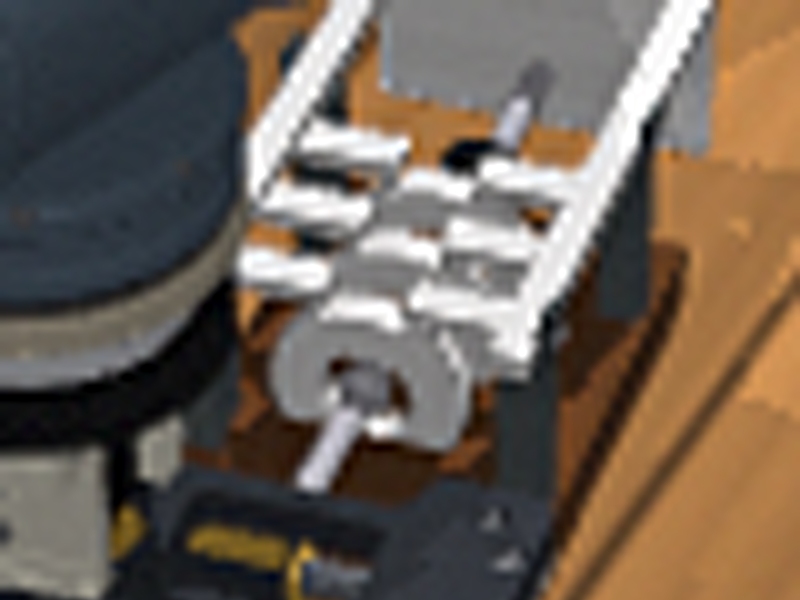

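Emit:
play_rows(commands=[{"dx": -0.006,"dy": 0,"dz": 0,"ax": 0,"ay": 0,"az": 0,"jaw": 1},{"dx": -0.012,"dy": 0,"dz": 0,"ax": 0,"ay": 0,"az": 0,"jaw": 1},{"dx": -0.018,"dy": 0,"dz": 0,"ax": 0,"ay": 0,"az": 0,"jaw": 1},{"dx": -0.024,"dy": 0,"dz": 0,"ax": 0,"ay": 0,"az": 0,"jaw": 1},{"dx": -0.03,"dy": 0,"dz": 0,"ax": 0,"ay": 0,"az": 0,"jaw": 1}])

```text
time: 6.8
eef_pos: [522.4, -50.4, 33.3]
ee_rot: [-0.532, 0.532, -0.465, 0.465]
wrist_force: [-0.7, -0.1, -1.0]
finger_gap: 0.233
```

```bash
python3 -c "
from h import *
shot('g3')"
```

```text
t 6.8 tip rack 9.6 0.8 45.3 grip n 0.85 F u,n,z -0.0 -0.7 -1.0 mom [-0.15 -0.11  0.  ]
```

View pics/g3.png

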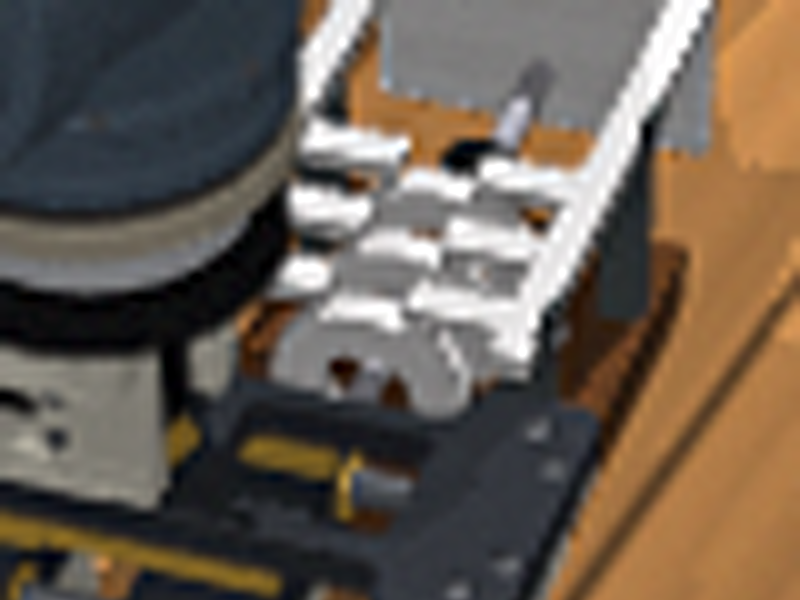

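Emit:
play_rows(commands=[{"dx": -0.006,"dy": 0,"dz": 0,"ax": 0,"ay": 0,"az": 0,"jaw": 1},{"dx": -0.012,"dy": 0,"dz": 0,"ax": 0,"ay": 0,"az": 0,"jaw": 1},{"dx": -0.018,"dy": 0,"dz": 0,"ax": 0,"ay": 0,"az": 0,"jaw": 1},{"dx": -0.024,"dy": 0,"dz": 0,"ax": 0,"ay": 0,"az": 0,"jaw": 1},{"dx": -0.03,"dy": 0,"dz": 0,"ax": 0,"ay": 0,"az": 0,"jaw": 1}])

```text
time: 7.27
eef_pos: [518.4, -20.8, 33.3]
ee_rot: [0.532, -0.532, 0.465, -0.465]
wrist_force: [0.7, 0.3, -1.3]
finger_gap: 0.233
```

Run:
```python
from h import *
shot('g4')
cv2.imwrite('pics/g4w.png',robot.get_image('wrist')[:,:,::-1])
im=robot.get_image('top')[:,:,::-1];cv2.imwrite('pics/g4t.png',im);crop('pics/g4t.png','pics/g4t1.png',225,220,160,90,5)
```

```text
t 7.27 tip rack 39.6 0.8 45.3 grip n 0.85 F u,n,z 0.2 0.8 -1.3 mom [-0.09 -0.15 -0.05]
```

View pics/g4t1.png

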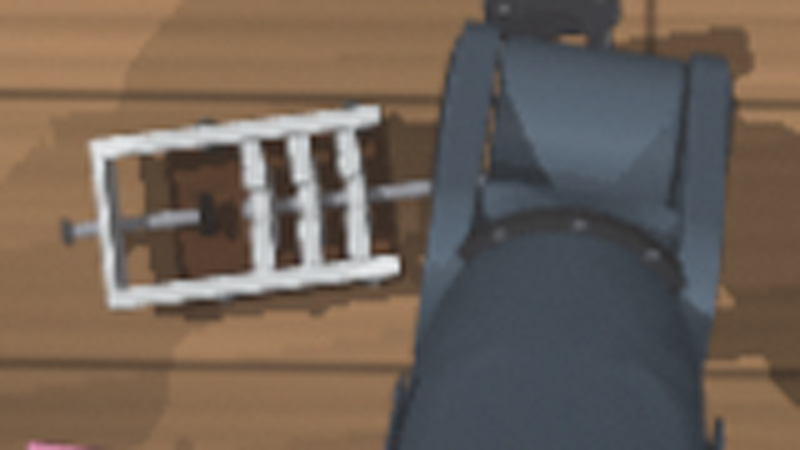

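View pics/g4w.png

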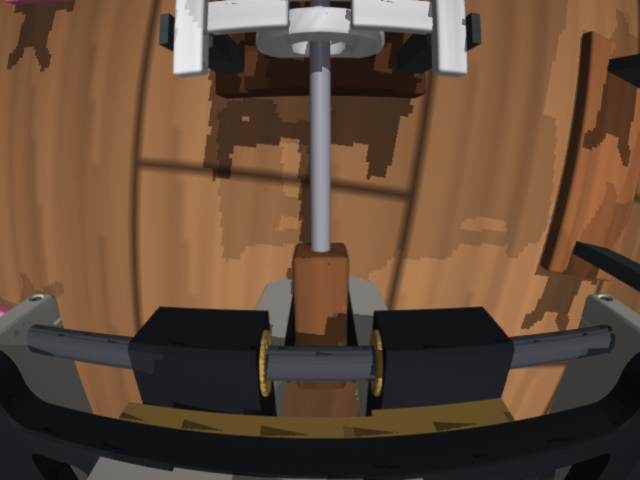

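Emit:
play_rows(commands=[{"dx": -0.003,"dy": 0,"dz": 0,"ax": 0,"ay": 0,"az": 0,"jaw": 1},{"dx": -0.006,"dy": 0,"dz": 0,"ax": 0,"ay": 0,"az": 0,"jaw": 1},{"dx": -0.009,"dy": 0,"dz": 0,"ax": 0,"ay": 0,"az": 0,"jaw": 1},{"dx": -0.012,"dy": 0,"dz": 0,"ax": 0,"ay": 0,"az": 0,"jaw": 1},{"dx": -0.014,"dy": 0,"dz": 0,"ax": 0,"ay": 0,"az": 0,"jaw": 1}])

```text
time: 7.83
eef_pos: [516.5, -7.2, 33.3]
ee_rot: [-0.532, 0.532, -0.465, 0.465]
wrist_force: [-0.9, 0.3, 0.2]
finger_gap: 0.236
```

```bash
python3 -c "
from h import *
shot('')"
```

```text
t 7.83 tip rack 53.3 0.8 45.3 grip n 0.82 F u,n,z 0.4 -0.9 0.2 mom [-0.09 -0.1  -0.01]
```

Emit:
play_rows(commands=[{"dx": -0.001,"dy": 0,"dz": 0,"ax": 0,"ay": 0,"az": 0,"jaw": 1},{"dx": -0.002,"dy": 0,"dz": 0,"ax": 0,"ay": 0,"az": 0,"jaw": 1},{"dx": -0.003,"dy": 0,"dz": 0,"ax": 0,"ay": 0,"az": 0,"jaw": 1}])

```text
time: 8.08
eef_pos: [516.3, -4.5, 33.3]
ee_rot: [0.532, -0.532, 0.465, -0.465]
wrist_force: [-0.1, -1.0, -1.7]
finger_gap: 0.23
```

```bash
python3 -c "
from h import *
shot('')"
```

```text
t 8.08 tip rack 56.0 0.8 45.3 grip n 0.9 F u,n,z -1.0 -0.2 -1.7 mom [-0.36 -0.12 -0.01]
```

Emit:
play_rows(commands=[{"dx": -0.001,"dy": 0,"dz": 0,"ax": 0,"ay": 0,"az": 0,"jaw": 1},{"dx": -0.002,"dy": 0,"dz": 0,"ax": 0,"ay": 0,"az": 0,"jaw": 1}])

```text
time: 8.25
eef_pos: [516.3, -3.1, 33.4]
ee_rot: [-0.532, 0.532, -0.465, 0.466]
wrist_force: [1.2, -6.7, -0.9]
finger_gap: 0.234
```

```bash
python3 -c "
from h import *
shot('')"
```

```text
t 8.25 tip rack 57.4 1.0 45.2 grip n 1.12 F u,n,z -6.8 0.3 -0.9 mom [-1.22 -0.21  0.04]
```

Emit:
play_rows(commands=[{"dx": -0.001,"dy": 0,"dz": 0,"ax": 0,"ay": 0,"az": 0,"jaw": 1},{"dx": -0.002,"dy": 0,"dz": 0,"ax": 0,"ay": 0,"az": 0,"jaw": 1}])

```text
time: 8.42
eef_pos: [516.1, -1.3, 33.4]
ee_rot: [-0.532, 0.532, -0.465, 0.466]
wrist_force: [0.6, -7.3, -0.4]
finger_gap: 0.234
```

```bash
python3 -c "
from h import *
shot('')
cv2.imwrite('pics/i1w.png',robot.get_image('wrist')[:,:,::-1])"
```

```text
t 8.42 tip rack 59.2 1.0 45.2 grip n 1.14 F u,n,z -7.3 -0.4 -0.4 mom [-1.23 -0.16  0.02]
```

View pics/i1w.png

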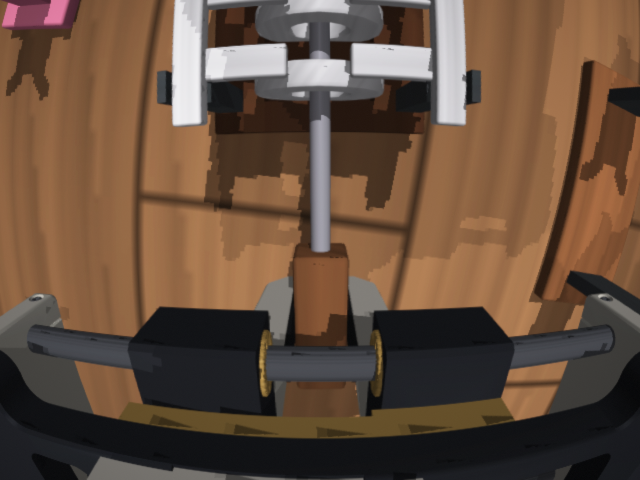

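Emit:
play_rows(commands=[{"dx": -0.001,"dy": 0,"dz": 0,"ax": 0,"ay": 0,"az": 0,"jaw": 1},{"dx": -0.002,"dy": 0,"dz": 0,"ax": 0,"ay": 0,"az": 0,"jaw": 1},{"dx": -0.003,"dy": 0,"dz": 0,"ax": 0,"ay": 0,"az": 0,"jaw": 1},{"dx": -0.004,"dy": 0,"dz": 0,"ax": 0,"ay": 0,"az": 0,"jaw": 1}])

```text
time: 8.8
eef_pos: [515.5, 2.7, 33.4]
ee_rot: [-0.532, 0.532, -0.465, 0.466]
wrist_force: [0.9, -7.4, -1.8]
finger_gap: 0.232
```

```bash
python3 -c "
from h import *
shot('')"
```

```text
t 8.8 tip rack 63.2 1.1 45.2 grip n 1.14 F u,n,z -7.5 -0.1 -1.8 mom [-1.25 -0.2   0.03]
```

Emit:
play_rows(commands=[{"dx": -0.001,"dy": 0,"dz": 0,"ax": 0,"ay": 0,"az": 0,"jaw": 1},{"dx": -0.002,"dy": 0,"dz": 0,"ax": 0,"ay": 0,"az": 0,"jaw": 1}])

```text
time: 8.97
eef_pos: [515.2, 4.7, 33.4]
ee_rot: [-0.532, 0.532, -0.465, 0.466]
wrist_force: [-0.2, -6.6, -0.6]
finger_gap: 0.233
```

```bash
python3 -c "
from h import *
shot('')"
```

```text
t 8.97 tip rack 65.2 1.0 45.2 grip n 1.13 F u,n,z -6.6 -1.1 -0.6 mom [-1.24 -0.16  0.08]
```

Now 0.5 mm steps.

Emit:
play_rows(commands=[{"dx": -0.0005,"dy": 0,"dz": 0,"ax": 0,"ay": 0,"az": 0,"jaw": 1},{"dx": -0.001,"dy": 0,"dz": 0,"ax": 0,"ay": 0,"az": 0,"jaw": 1},{"dx": -0.0013,"dy": 0,"dz": 0,"ax": 0,"ay": 0,"az": 0,"jaw": 1}])

```text
time: 9.22
eef_pos: [515.0, 6.0, 33.4]
ee_rot: [-0.532, 0.532, -0.465, 0.466]
wrist_force: [0.6, -8.1, -1.3]
finger_gap: 0.233
```

```bash
python3 -c "
from h import *
shot('')"
```

```text
t 9.22 tip rack 66.5 1.0 45.2 grip n 1.08 F u,n,z -8.1 -0.5 -1.3 mom [-1.23 -0.19  0.07]
```

Emit:
play_rows(commands=[{"dx": -0.0003,"dy": 0,"dz": 0,"ax": 0,"ay": 0,"az": 0,"jaw": 1}])

```text
time: 9.3
eef_pos: [515.0, 6.3, 33.4]
ee_rot: [-0.532, 0.532, -0.465, 0.466]
wrist_force: [1.0, -6.1, -1.2]
finger_gap: 0.23
```

```bash
python3 -c "
from h import *
shot('')"
```

```text
t 9.3 tip rack 66.8 1.0 45.2 grip n 1.09 F u,n,z -6.2 0.2 -1.2 mom [-1.21 -0.21  0.03]
```

Emit:
play_rows(commands=[{"dx": -0.0003,"dy": 0,"dz": 0,"ax": 0,"ay": 0,"az": 0,"jaw": 1}])

```text
time: 9.38
eef_pos: [515.0, 6.5, 33.4]
ee_rot: [-0.532, 0.532, -0.465, 0.466]
wrist_force: [0.4, -7.1, -0.9]
finger_gap: 0.233
```

```bash
python3 -c "
from h import *
shot('')"
```

```text
t 9.38 tip rack 67.1 1.0 45.2 grip n 1.11 F u,n,z -7.0 -0.5 -0.9 mom [-1.19 -0.18  0.03]
```

Emit:
play_rows(commands=[{"dx": -0.0003,"dy": 0,"dz": 0,"ax": 0,"ay": 0,"az": 0,"jaw": 1},{"dx": -0.0005,"dy": 0,"dz": 0,"ax": 0,"ay": 0,"az": 0,"jaw": 1}])

```text
time: 9.55
eef_pos: [514.9, 7.1, 33.4]
ee_rot: [-0.532, 0.532, -0.465, 0.466]
wrist_force: [-0.1, -6.8, -1.4]
finger_gap: 0.234
```

```bash
python3 -c "
from h import *
shot('')"
```

```text
t 9.55 tip rack 67.6 1.0 45.2 grip n 1.1 F u,n,z -6.7 -1.0 -1.4 mom [-1.19 -0.23  0.03]
```

Emit:
play_rows(commands=[{"dx": -0.0002,"dy": 0,"dz": 0,"ax": 0,"ay": 0,"az": 0,"jaw": 1},{"dx": -0.0004,"dy": 0,"dz": 0,"ax": 0,"ay": 0,"az": 0,"jaw": 1}])

```text
time: 9.72
eef_pos: [514.8, 7.4, 33.4]
ee_rot: [-0.532, 0.532, -0.465, 0.466]
wrist_force: [1.0, -6.8, -1.6]
finger_gap: 0.235
```

```bash
python3 -c "
from h import *
shot('')"
```

```text
t 9.72 tip rack 68.0 1.0 45.2 grip n 1.1 F u,n,z -6.9 0.1 -1.6 mom [-1.27 -0.25  0.11]
```

Emit:
play_rows(commands=[{"dx": -0.0003,"dy": 0,"dz": 0,"ax": 0,"ay": 0,"az": 0,"jaw": 1}])

```text
time: 9.8
eef_pos: [514.8, 7.7, 33.4]
ee_rot: [-0.532, 0.532, -0.465, 0.466]
wrist_force: [0.0, -6.2, -0.2]
finger_gap: 0.235
```

```bash
python3 -c "
from h import *
shot('')"
```

```text
t 9.8 tip rack 68.3 1.0 45.2 grip n 1.11 F u,n,z -6.1 -0.8 -0.2 mom [-1.28 -0.23  0.09]
```

Emit:
play_rows(commands=[{"dx": -0.0003,"dy": 0,"dz": 0,"ax": 0,"ay": 0,"az": 0,"jaw": 1}])

```text
time: 9.88
eef_pos: [514.8, 8.0, 33.4]
ee_rot: [-0.532, 0.532, -0.465, 0.466]
wrist_force: [1.5, -7.5, -0.7]
finger_gap: 0.233
```

```bash
python3 -c "
from h import *
shot('')"
```

```text
t 9.88 tip rack 68.6 1.0 45.2 grip n 1.09 F u,n,z -7.6 0.5 -0.7 mom [-1.19 -0.24  0.03]
```

Emit:
play_rows(commands=[{"dx": -0.0003,"dy": 0,"dz": 0,"ax": 0,"ay": 0,"az": 0,"jaw": 1}])

```text
time: 9.97
eef_pos: [514.7, 8.3, 33.4]
ee_rot: [-0.532, 0.532, -0.465, 0.466]
wrist_force: [0.4, -8.0, 0.2]
finger_gap: 0.235
```

```bash
python3 -c "
from h import *
shot('')"
```

```text
t 9.97 tip rack 68.8 1.0 45.2 grip n 1.11 F u,n,z -8.0 -0.6 0.2 mom [-1.41 -0.19  0.05]
```

Emit:
play_rows(commands=[{"dx": -0.0003,"dy": 0,"dz": 0,"ax": 0,"ay": 0,"az": 0,"jaw": 1}])

```text
time: 10.05
eef_pos: [514.7, 8.5, 33.4]
ee_rot: [-0.532, 0.533, -0.465, 0.466]
wrist_force: [1.2, -8.5, -0.2]
finger_gap: 0.236
```

```bash
python3 -c "
from h import *
shot('')"
```

```text
t 10.05 tip rack 69.0 1.0 45.2 grip n 1.15 F u,n,z -8.6 0.1 -0.2 mom [-1.59 -0.18  0.07]
```

Emit:
play_rows(commands=[{"dx": -0.0003,"dy": 0,"dz": 0,"ax": 0,"ay": 0,"az": 0,"jaw": 1}])

```text
time: 10.13
eef_pos: [514.8, 8.7, 33.4]
ee_rot: [-0.532, 0.533, -0.465, 0.466]
wrist_force: [1.4, -9.9, -1.0]
finger_gap: 0.235
```

```bash
python3 -c "
from h import *
shot('')"
```

```text
t 10.13 tip rack 69.2 1.1 45.2 grip n 1.18 F u,n,z -10.0 0.0 -1.0 mom [-1.79 -0.22  0.06]
```

Emit:
play_rows(commands=[{"dx": -0.00015,"dy": 0,"dz": 0,"ax": 0,"ay": 0,"az": 0,"jaw": 1},{"dx": -0.00015,"dy": 0,"dz": 0,"ax": 0,"ay": 0,"az": 0,"jaw": 1}])

```text
time: 10.3
eef_pos: [514.8, 8.7, 33.5]
ee_rot: [-0.532, 0.533, -0.465, 0.466]
wrist_force: [1.2, -10.9, -0.8]
finger_gap: 0.229
```

```bash
python3 -c "
from h import *
shot('')
cv2.imwrite('pics/jw.png',robot.get_image('wrist')[:,:,::-1])
cv2.imwrite('pics/jt.png',robot.get_image('top')[:,:,::-1]);crop('pics/jt.png','pics/jt1.png',225,220,160,90,5)"
```

```text
t 10.3 tip rack 69.3 1.1 45.2 grip n 1.24 F u,n,z -10.9 -0.3 -0.8 mom [-1.8  -0.27  0.1 ]
```

View pics/jw.png

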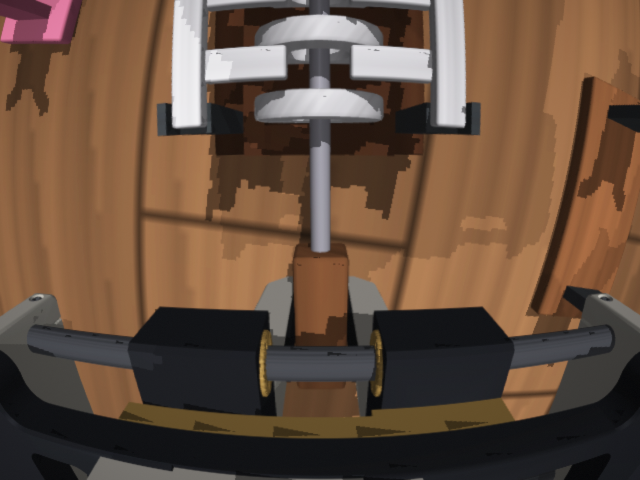

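View pics/jt1.png

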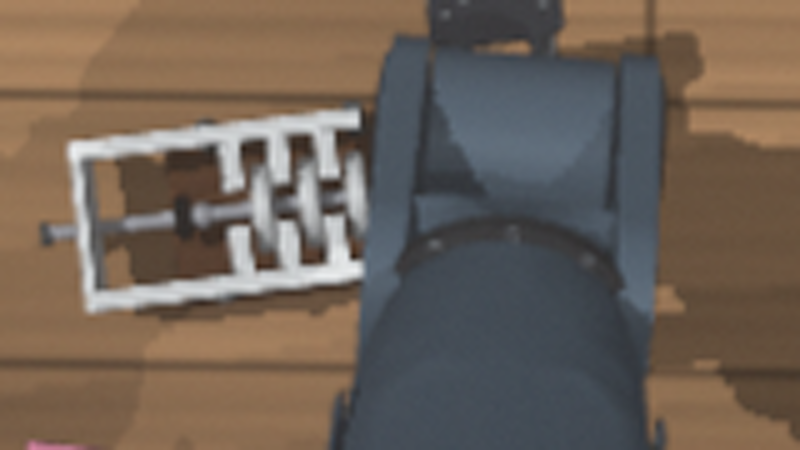

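Emit:
play_rows(commands=[{"dx": 0.001,"dy": 0,"dz": 0,"ax": 0,"ay": 0,"az": 0,"jaw": 1},{"dx": 0.003,"dy": 0,"dz": 0,"ax": 0,"ay": 0,"az": 0,"jaw": 1},{"dx": 0.005,"dy": 0,"dz": 0,"ax": 0,"ay": 0,"az": 0,"jaw": 1},{"dx": 0.005,"dy": 0,"dz": 0,"ax": 0,"ay": 0,"az": 0,"jaw": 1}], squeeze=60)

```text
time: 10.73
eef_pos: [514.9, 4.6, 33.2]
ee_rot: [0.532, -0.532, 0.466, -0.465]
wrist_force: [-1.0, -0.2, -1.1]
finger_gap: 0.232
```

```bash
python3 -c "
from h import *
shot('');print(robot.get_obs()['finger_gap'])"
```

```text
t 10.73 tip rack 65.2 0.8 45.3 grip n 0.82 F u,n,z -0.1 -1.0 -1.1 mom [-0.14 -0.12  0.01]
0.23167624386460728
```

Emit:
play_rows(commands=[{"dx": 0,"dy": -0.002,"dz": 0,"ax": 0,"ay": 0,"az": 0,"jaw": 1},{"dx": 0,"dy": -0.004,"dz": 0,"ax": 0,"ay": 0,"az": 0,"jaw": 1},{"dx": 0,"dy": -0.006,"dz": 0,"ax": 0,"ay": 0,"az": 0,"jaw": 1},{"dx": 0,"dy": -0.008,"dz": 0,"ax": 0,"ay": 0,"az": 0,"jaw": 1},{"dx": 0,"dy": -0.01,"dz": 0,"ax": 0,"ay": 0,"az": 0,"jaw": 1},{"dx": 0,"dy": -0.012,"dz": 0,"ax": 0,"ay": 0,"az": 0,"jaw": 1},{"dx": 0,"dy": -0.014,"dz": 0,"ax": 0,"ay": 0,"az": 0,"jaw": 1}])

```text
time: 11.32
eef_pos: [514.9, 4.8, 47.5]
ee_rot: [-0.532, 0.532, -0.465, 0.465]
wrist_force: [-0.7, -0.1, -1.4]
finger_gap: 0.233
```

```bash
python3 -c "
from h import *
shot('k1');print(robot.get_obs()['finger_gap'])
cv2.imwrite('pics/k1w.png',robot.get_image('wrist')[:,:,::-1])"
```

```text
t 11.32 tip rack 65.4 0.7 59.5 grip n 0.81 F u,n,z -0.0 -0.7 -1.4 mom [-0.18 -0.13  0.06]
0.2312725288333468
```

View pics/k1.png

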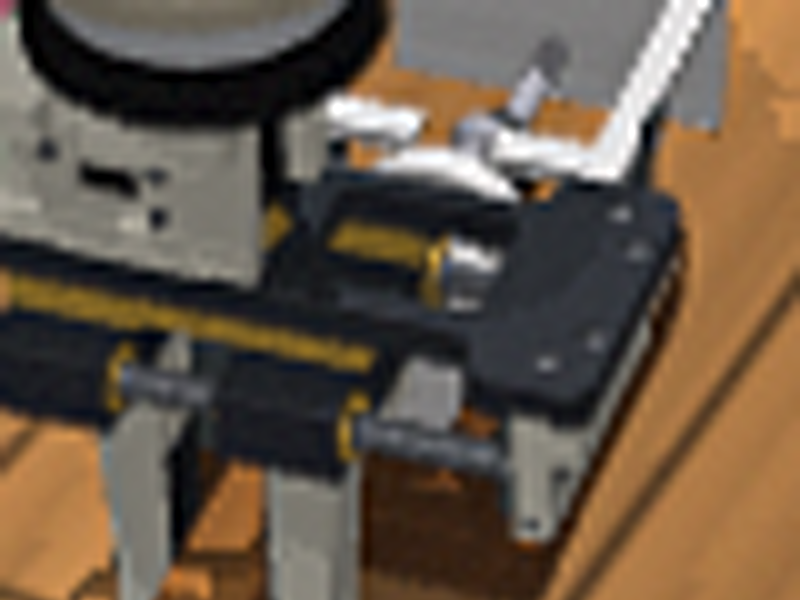

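View pics/k1w.png

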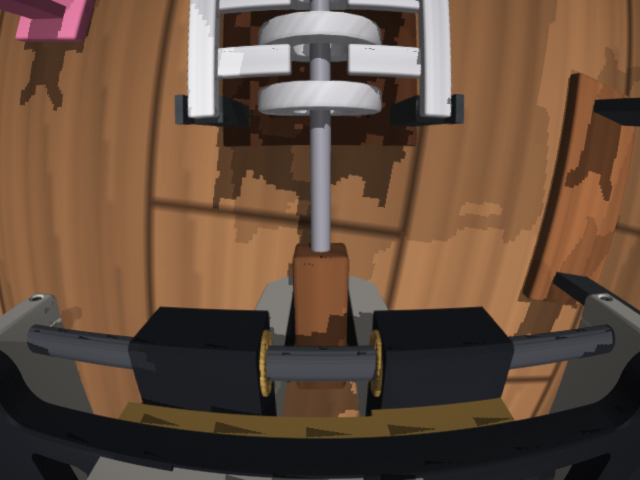

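Emit:
play_rows(commands=[{"dx": 0,"dy": -0.002,"dz": 0,"ax": 0,"ay": 0,"az": 0,"jaw": 1},{"dx": 0,"dy": -0.004,"dz": 0,"ax": 0,"ay": 0,"az": 0,"jaw": 1},{"dx": 0,"dy": -0.006,"dz": 0,"ax": 0,"ay": 0,"az": 0,"jaw": 1},{"dx": 0,"dy": -0.008,"dz": 0,"ax": 0,"ay": 0,"az": 0,"jaw": 1},{"dx": 0,"dy": -0.01,"dz": 0,"ax": 0,"ay": 0,"az": 0,"jaw": 1},{"dx": 0,"dy": -0.012,"dz": 0,"ax": 0,"ay": 0,"az": 0,"jaw": 1}])

```text
time: 11.92
eef_pos: [514.9, 4.8, 59.5]
ee_rot: [-0.532, 0.532, -0.465, 0.465]
wrist_force: [0.1, 0.3, -2.5]
finger_gap: 0.232
```

```bash
python3 -c "
from h import *
shot('k2');print(robot.get_obs()['finger_gap'])
cv2.imwrite('pics/k2w.png',robot.get_image('wrist')[:,:,::-1])
cv2.imwrite('pics/k2t.png',robot.get_image('top')[:,:,::-1]);crop('pics/k2t.png','pics/k2t1.png',225,220,160,90,5)"
```

```text
t 11.92 tip rack 65.4 0.8 71.5 grip n 0.84 F u,n,z 0.3 0.1 -2.5 mom [-0.25 -0.11 -0.02]
0.23481561498634265
```

View pics/k2t1.png

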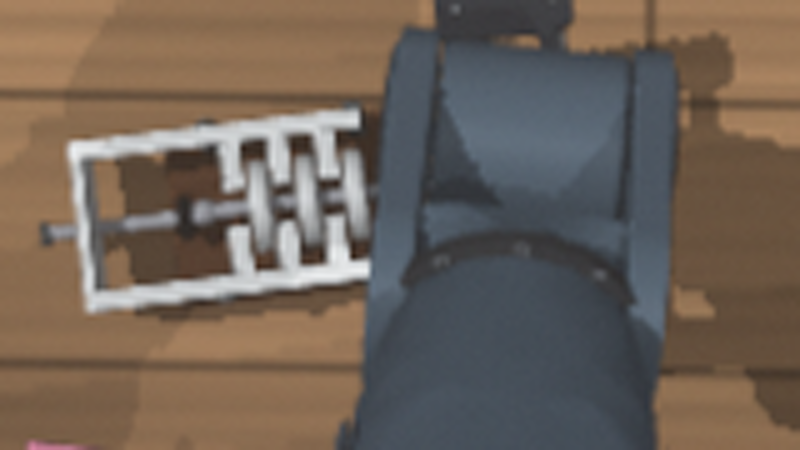

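View pics/k2w.png

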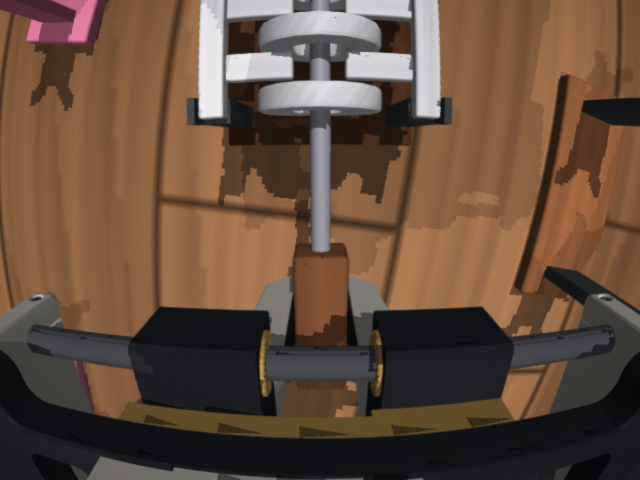

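Emit:
play_rows(commands=[{"dx": 0,"dy": -0.002,"dz": 0,"ax": 0,"ay": 0,"az": 0,"jaw": 1},{"dx": 0,"dy": -0.004,"dz": 0,"ax": 0,"ay": 0,"az": 0,"jaw": 1},{"dx": 0,"dy": -0.006,"dz": 0,"ax": 0,"ay": 0,"az": 0,"jaw": 1},{"dx": 0,"dy": -0.009,"dz": 0,"ax": 0,"ay": 0,"az": 0,"jaw": 1},{"dx": 0,"dy": -0.012,"dz": 0,"ax": 0,"ay": 0,"az": 0,"jaw": 1},{"dx": 0,"dy": -0.015,"dz": 0,"ax": 0,"ay": 0,"az": 0,"jaw": 1},{"dx": 0,"dy": -0.018,"dz": 0,"ax": 0,"ay": 0,"az": 0,"jaw": 1},{"dx": 0,"dy": -0.02,"dz": 0,"ax": 0,"ay": 0,"az": 0,"jaw": 1}])

```text
time: 12.73
eef_pos: [515.1, 4.8, 79.7]
ee_rot: [0.532, -0.532, 0.465, -0.466]
wrist_force: [-0.4, -0.6, -2.8]
finger_gap: 0.233
```

```bash
python3 -c "
from h import *
shot('k3');print(robot.get_obs()['finger_gap'])
cv2.imwrite('pics/k3w.png',robot.get_image('wrist')[:,:,::-1])
cv2.imwrite('pics/k3t.png',robot.get_image('top')[:,:,::-1]);crop('pics/k3t.png','pics/k3t1.png',225,220,160,90,5)"
```

```text
t 12.73 tip rack 65.4 0.9 91.7 grip n 0.97 F u,n,z -0.5 -0.4 -2.8 mom [-0.25 -0.21 -0.02]
0.2311076996077667
```

View pics/k3t1.png

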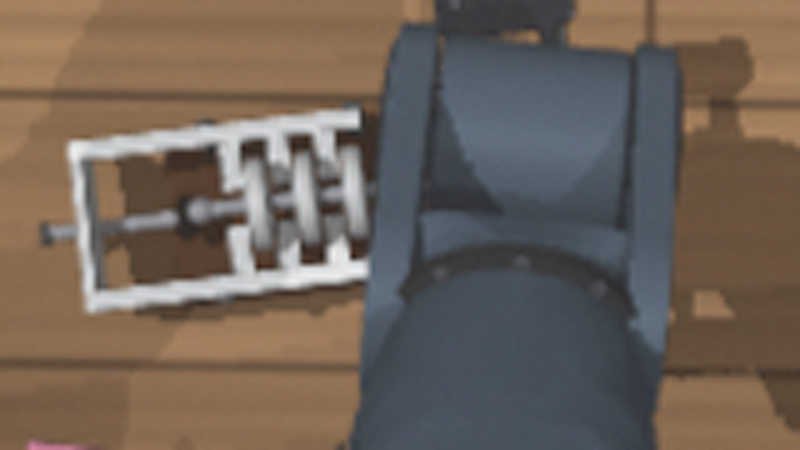

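View pics/k3w.png

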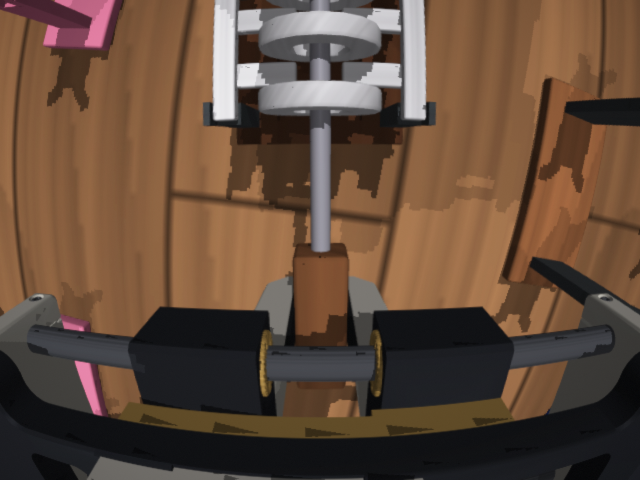

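View pics/k3.png

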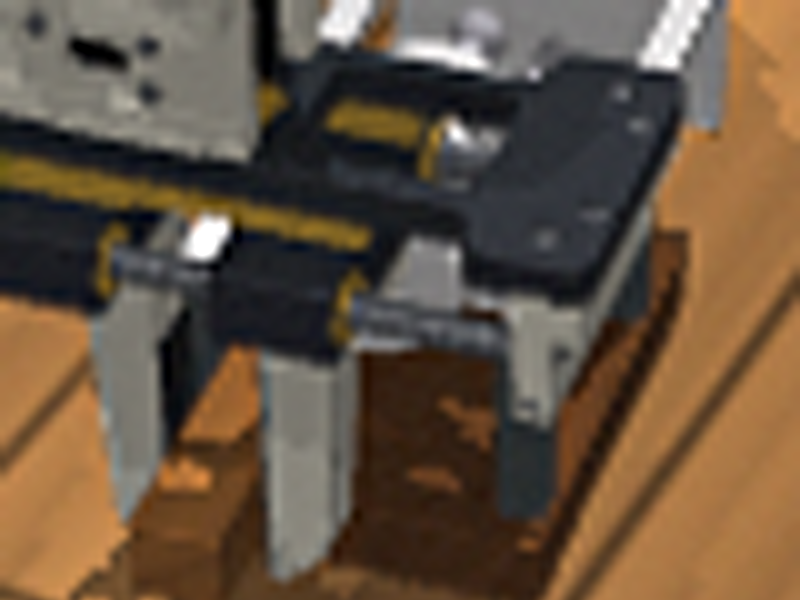

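Emit:
play_rows(commands=[{"dx": 0,"dy": -0.003,"dz": 0,"ax": 0,"ay": 0,"az": 0,"jaw": 1},{"dx": 0,"dy": -0.008,"dz": 0,"ax": 0,"ay": 0,"az": 0,"jaw": 1},{"dx": 0,"dy": -0.015,"dz": 0,"ax": 0,"ay": 0,"az": 0,"jaw": 1},{"dx": 0,"dy": -0.023,"dz": 0,"ax": 0,"ay": 0,"az": 0,"jaw": 1},{"dx": 0,"dy": -0.032,"dz": 0,"ax": 0,"ay": 0,"az": 0,"jaw": 1},{"dx": 0,"dy": -0.042,"dz": 0,"ax": 0,"ay": 0,"az": 0,"jaw": 1},{"dx": 0,"dy": -0.052,"dz": 0,"ax": 0,"ay": 0,"az": 0,"jaw": 1},{"dx": 0,"dy": -0.061,"dz": 0,"ax": 0,"ay": 0,"az": 0,"jaw": 1},{"dx": 0,"dy": -0.067,"dz": 0,"ax": 0,"ay": 0,"az": 0,"jaw": 1},{"dx": 0,"dy": -0.07,"dz": 0,"ax": 0,"ay": 0,"az": 0,"jaw": 1}])

```text
time: 13.72
eef_pos: [515.3, 4.8, 150.5]
ee_rot: [0.533, -0.532, 0.465, -0.466]
wrist_force: [-0.2, -0.2, -1.3]
finger_gap: 0.231
```

Emit:
play_rows(commands=[{"dx": 0,"dy": 0,"dz": 0,"ax": 0,"ay": 0,"az": 0,"jaw": 1},{"dx": 0,"dy": 0,"dz": 0,"ax": 0,"ay": 0,"az": 0,"jaw": 1},{"dx": 0,"dy": 0,"dz": 0,"ax": 0,"ay": 0,"az": 0,"jaw": 1}])

```text
time: 13.97
eef_pos: [514.7, 4.8, 148.8]
ee_rot: [-0.532, 0.533, -0.466, 0.465]
wrist_force: [0.3, 0.5, -2.2]
finger_gap: 0.232
```

```bash
python3 -c "
from h import *
shot('k4')
plan((680.1,-30.2,150),-2.1)
cv2.imwrite('pics/k4w.png',robot.get_image('wrist')[:,:,::-1])
cv2.imwrite('pics/k4t.png',robot.get_image('top')[:,:,::-1]);crop('pics/k4t.png','pics/k4t1.png',225,220,160,90,5)"
```

```text
t 13.97 tip rack 65.4 0.5 160.8 grip n 0.59 F u,n,z 0.5 0.4 -2.2 mom [-0.25 -0.08 -0.01]
t 14.0167 pos [514.7   4.8 148.8] d [ 0.0568 -0.0014  0.1593] rv [ 0.05  9.77 -0.01] F [ 0.1  0.  -3. ] gap 0.231
```

View pics/k4t1.png

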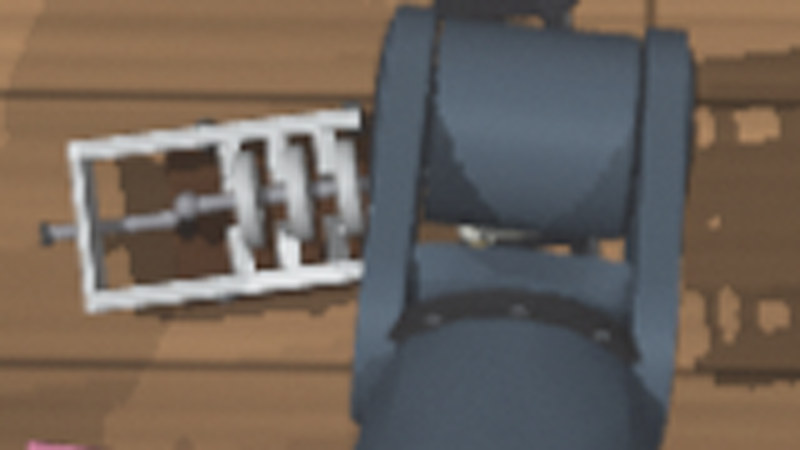

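View pics/k4w.png

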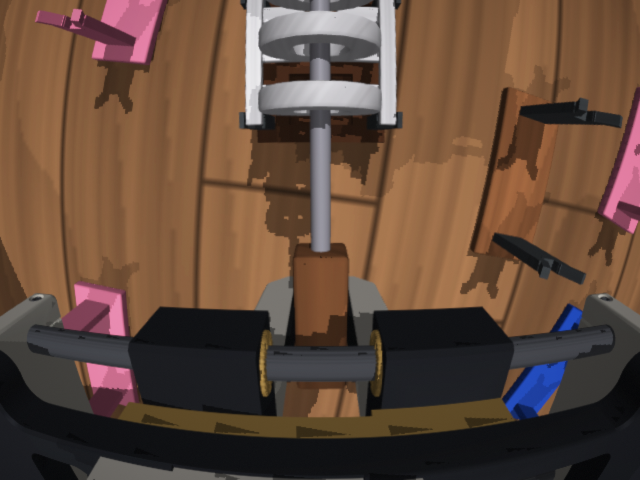

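Emit:
play_rows(commands=[{"dx": 0.002,"dy": 0,"dz": 0.006,"ax": 0,"ay": 0.4,"az": 0,"jaw": 1},{"dx": 0.006,"dy": 0,"dz": 0.016,"ax": 0,"ay": 1,"az": 0,"jaw": 1},{"dx": 0.011,"dy": 0,"dz": 0.03,"ax": 0,"ay": 1.9,"az": 0,"jaw": 1},{"dx": 0.016,"dy": 0,"dz": 0.045,"ax": 0,"ay": 2.8,"az": 0,"jaw": 1},{"dx": 0.022,"dy": 0,"dz": 0.061,"ax": 0,"ay": 3.8,"az": 0,"jaw": 1},{"dx": 0.028,"dy": 0,"dz": 0.078,"ax": 0,"ay": 4.8,"az": 0,"jaw": 1},{"dx": 0.034,"dy": 0,"dz": 0.095,"ax": 0,"ay": 5.8,"az": 0,"jaw": 1},{"dx": 0.04,"dy": 0,"dz": 0.112,"ax": 0,"ay": 6.9,"az": 0,"jaw": 1},{"dx": 0.046,"dy": 0,"dz": 0.129,"ax": 0,"ay": 7.9,"az": 0,"jaw": 1},{"dx": 0.05,"dy": 0,"dz": 0.14,"ax": 0,"ay": 8.6,"az": 0,"jaw": 1}])

```text
time: 14.95
eef_pos: [662.0, -26.5, 148.8]
ee_rot: [-0.496, 0.496, -0.504, 0.504]
wrist_force: [0.9, 0.0, -2.3]
finger_gap: 0.23
```

```bash
python3 -c "
from h import *
plan((680.1,-30.2,140),-2.1)"
```

```text
t 14.95 pos [662.  -26.5 148.8] d [0.0034 0.0088 0.0182] rv [-0.01  1.09  0.  ] F [ 0.9  0.  -2.3] gap 0.23
```

Emit:
play_rows(commands=[{"dx": 0.0015,"dy": 0.002,"dz": 0.007,"ax": 0,"ay": 0.5,"az": 0,"jaw": 1},{"dx": 0.003,"dy": 0.005,"dz": 0.013,"ax": 0,"ay": 0.8,"az": 0,"jaw": 1},{"dx": 0.0035,"dy": 0.008,"dz": 0.018,"ax": 0,"ay": 1.1,"az": 0,"jaw": 1},{"dx": 0.0035,"dy": 0.009,"dz": 0.018,"ax": 0,"ay": 1.1,"az": 0,"jaw": 1},{"dx": 0.0035,"dy": 0.009,"dz": 0.018,"ax": 0,"ay": 1.1,"az": 0,"jaw": 1},{"dx": 0.0035,"dy": 0.009,"dz": 0.018,"ax": 0,"ay": 1.1,"az": 0,"jaw": 1}])

```text
time: 15.45
eef_pos: [677.9, -29.7, 140.2]
ee_rot: [0.491, -0.491, 0.509, -0.509]
wrist_force: [-0.5, 0.2, -1.6]
finger_gap: 0.231
```

```bash
python3 -c "
from h import *
plan((680.1,-30.2,71.2),-2.1)
cv2.imwrite('pics/lw.png',robot.get_image('wrist')[:,:,::-1])
cv2.imwrite('pics/lt.png',robot.get_image('top')[:,:,::-1]);crop('pics/lt.png','pics/lt1.png',250,160,120,90,6)
cv2.imwrite('pics/ls.png',robot.get_image('scene')[:,:,::-1]);crop('pics/ls.png','pics/ls1.png',300,150,120,110,5)"
```

```text
t 15.45 pos [677.9 -29.7 140.2] d [0.0004 0.069  0.0022] rv [ 0.03  0.09 -0.  ] F [-0.5  0.2 -1.6] gap 0.231
```

View pics/lw.png

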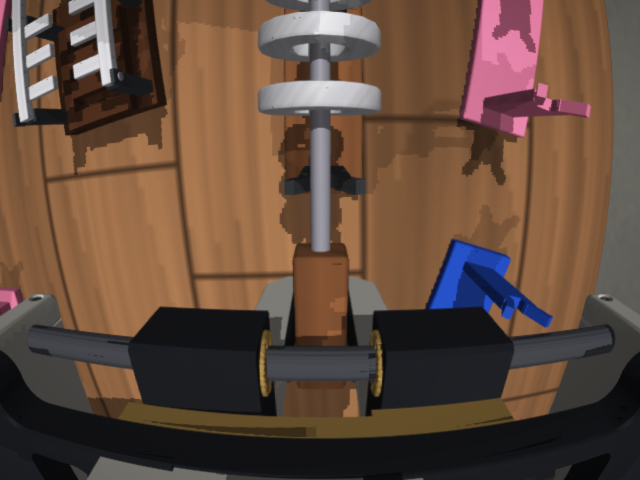

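View pics/lt1.png

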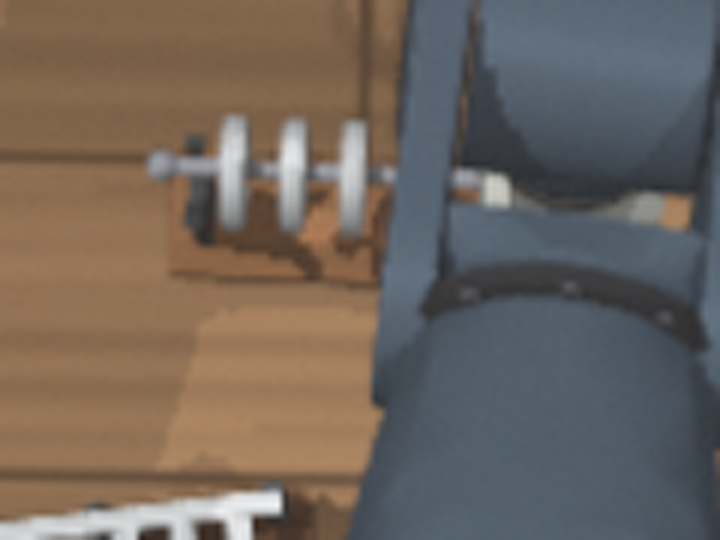

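View pics/ls1.png

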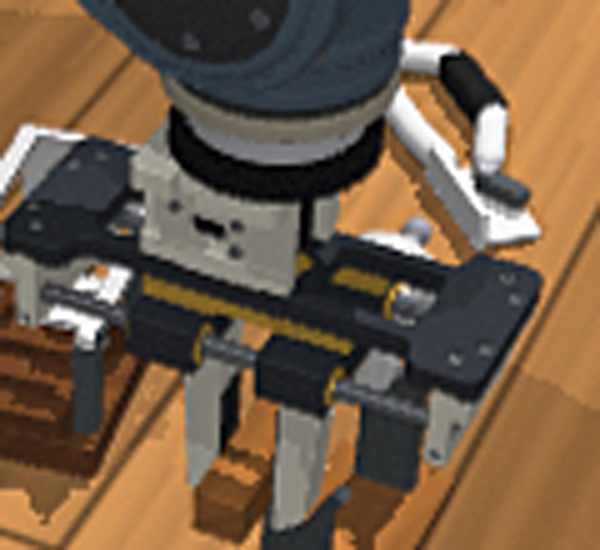

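Emit:
play_rows(commands=[{"dx": 0,"dy": 0.004,"dz": 0.001,"ax": 0,"ay": 0,"az": 0,"jaw": 1},{"dx": 0,"dy": 0.011,"dz": 0.002,"ax": 0,"ay": 0,"az": 0,"jaw": 1},{"dx": 0,"dy": 0.02,"dz": 0.002,"ax": 0,"ay": 0,"az": 0,"jaw": 1},{"dx": 0,"dy": 0.029,"dz": 0.002,"ax": 0,"ay": 0,"az": 0,"jaw": 1},{"dx": 0,"dy": 0.036,"dz": 0.002,"ax": 0,"ay": 0,"az": 0,"jaw": 1},{"dx": 0,"dy": 0.04,"dz": 0.002,"ax": 0,"ay": 0,"az": 0,"jaw": 1},{"dx": 0,"dy": 0.04,"dz": 0.002,"ax": 0,"ay": 0,"az": 0,"jaw": 1},{"dx": 0,"dy": 0.04,"dz": 0.002,"ax": 0,"ay": 0,"az": 0,"jaw": 1}])

```text
time: 16.27
eef_pos: [680.3, -29.9, 100.0]
ee_rot: [0.491, -0.491, 0.509, -0.509]
wrist_force: [0.3, -0.5, -3.0]
finger_gap: 0.232
```

```bash
python3 -c "
from h import *
plan((680.1,-30.2,71.2),-2.1)
cv2.imwrite('pics/mw.png',robot.get_image('wrist')[:,:,::-1])
cv2.imwrite('pics/mt.png',robot.get_image('top')[:,:,::-1]);crop('pics/mt.png','pics/mt1.png',250,160,120,90,6)"
```

```text
t 16.2667 pos [680.3 -29.9 100. ] d [ 0.0003  0.0288 -0.0002] rv [ 0.02  0.07 -0.  ] F [ 0.3 -0.5 -3. ] gap 0.232
```

View pics/mw.png

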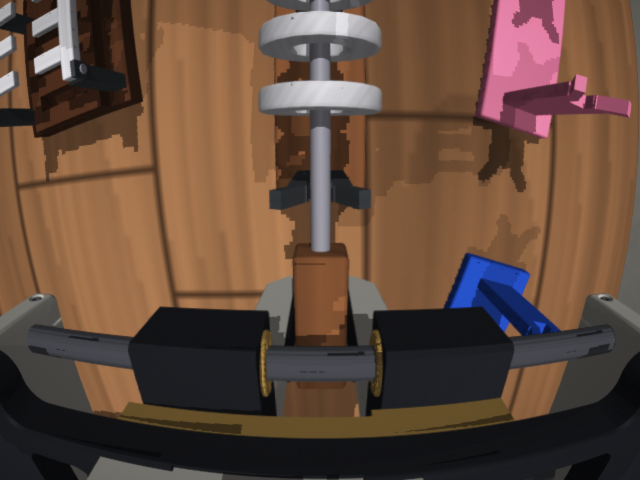

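View pics/mt1.png

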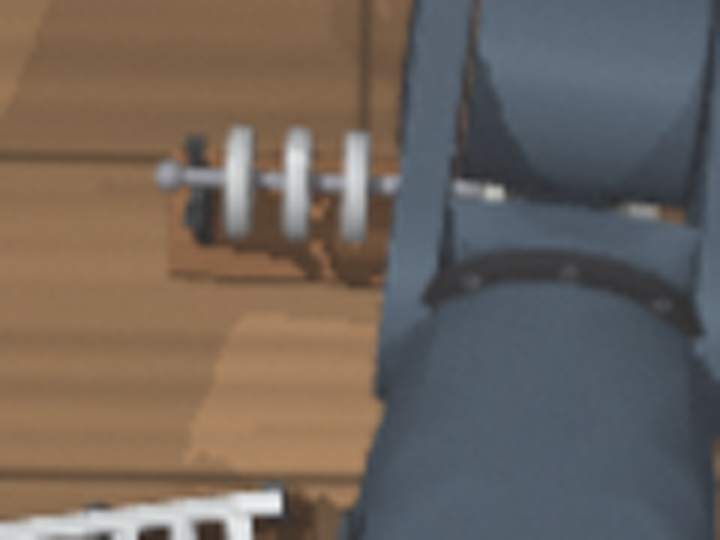

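Emit:
play_rows(commands=[{"dx": 0,"dy": 0.004,"dz": 0,"ax": 0,"ay": 0,"az": 0,"jaw": 1},{"dx": 0,"dy": 0.009,"dz": 0,"ax": 0,"ay": 0,"az": 0,"jaw": 1},{"dx": 0,"dy": 0.014,"dz": 0,"ax": 0,"ay": 0,"az": 0,"jaw": 1},{"dx": 0,"dy": 0.019,"dz": 0,"ax": 0,"ay": 0,"az": 0,"jaw": 1},{"dx": 0,"dy": 0.023,"dz": 0,"ax": 0,"ay": 0,"az": 0,"jaw": 1},{"dx": 0,"dy": 0.025,"dz": 0,"ax": 0,"ay": 0,"az": 0,"jaw": 1},{"dx": 0,"dy": 0.025,"dz": 0,"ax": 0,"ay": 0,"az": 0,"jaw": 1}])

```text
time: 16.95
eef_pos: [680.0, -29.9, 74.5]
ee_rot: [0.491, -0.491, 0.509, -0.508]
wrist_force: [-0.4, 0.1, -2.5]
finger_gap: 0.228
```

```bash
python3 -c "
from h import *
plan((680.1,-30.2,71.2),-2.1);print(robot.get_obs()['moment'])"
```

```text
t 16.95 pos [680.  -29.9  74.5] d [0.0003 0.0033 0.0001] rv [ 0.06  0.07 -0.  ] F [-0.4  0.1 -2.5] gap 0.228
[-0.22632341 -0.13743071  0.01945413]
```

Emit:
play_rows(commands=[{"dx": 0,"dy": 0.001,"dz": 0,"ax": 0,"ay": 0,"az": 0,"jaw": 1},{"dx": 0,"dy": 0.002,"dz": 0,"ax": 0,"ay": 0,"az": 0,"jaw": 1},{"dx": 0,"dy": 0.003,"dz": 0,"ax": 0,"ay": 0,"az": 0,"jaw": 1}])

```text
time: 17.2
eef_pos: [680.5, -29.9, 72.4]
ee_rot: [-0.491, 0.491, -0.509, 0.509]
wrist_force: [-0.7, -0.2, -1.8]
finger_gap: 0.233
```

```bash
python3 -c "
from h import *
plan((680.1,-30.2,71.2),-2.1);print(robot.get_obs()['moment'])"
```

```text
t 17.2 pos [680.5 -29.9  72.4] d [ 0.0003  0.0012 -0.0004] rv [-0.03  0.07  0.  ] F [-0.7 -0.2 -1.8] gap 0.233
[-0.23043619 -0.14137457 -0.0419897 ]
```

Emit:
play_rows(commands=[{"dx": 0,"dy": 0.0005,"dz": 0,"ax": 0,"ay": 0,"az": 0,"jaw": 1},{"dx": 0,"dy": 0.001,"dz": 0,"ax": 0,"ay": 0,"az": 0,"jaw": 1},{"dx": 0,"dy": 0.001,"dz": 0,"ax": 0,"ay": 0,"az": 0,"jaw": 1}])

```text
time: 17.45
eef_pos: [680.4, -29.9, 71.3]
ee_rot: [-0.491, 0.491, -0.509, 0.509]
wrist_force: [-0.1, 0.1, -1.1]
finger_gap: 0.237
```

```bash
python3 -c "
from h import *
plan((680.1,-30.2,71.2),-2.1);print(robot.get_obs()['moment'])
cv2.imwrite('pics/nw.png',robot.get_image('wrist')[:,:,::-1])
cv2.imwrite('pics/nt.png',robot.get_image('top')[:,:,::-1]);crop('pics/nt.png','pics/nt1.png',250,160,120,90,6)"
```

```text
t 17.45 pos [680.4 -29.9  71.3] d [ 0.0003  0.0001 -0.0003] rv [-0.01  0.07 -0.  ] F [-0.1  0.1 -1.1] gap 0.237
[-0.17530969 -0.06022648 -0.02686107]
```

View pics/nw.png

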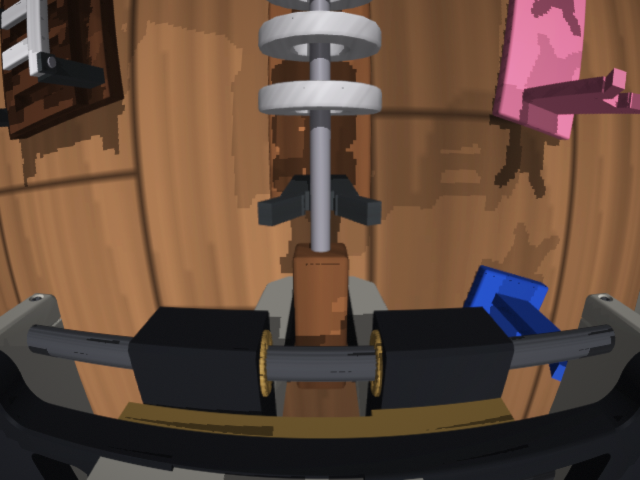

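View pics/nt1.png

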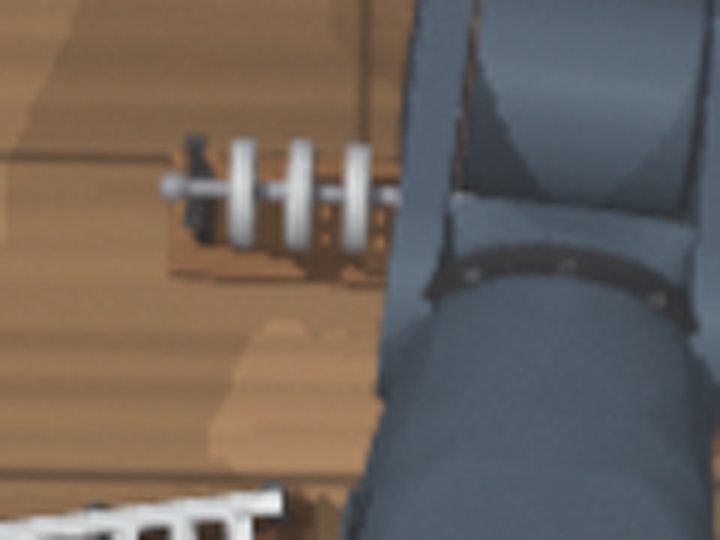

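Emit:
play_rows(commands=[{"dx": 0,"dy": 0.0005,"dz": 0,"ax": 0,"ay": 0,"az": 0,"jaw": 1},{"dx": 0,"dy": 0.0006,"dz": 0,"ax": 0,"ay": 0,"az": 0,"jaw": 1},{"dx": 0,"dy": 0.0006,"dz": 0,"ax": 0,"ay": 0,"az": 0,"jaw": 1}])

```text
time: 17.8
eef_pos: [680.5, -29.9, 71.0]
ee_rot: [-0.491, 0.491, -0.509, 0.509]
wrist_force: [-1.3, -0.1, 2.0]
finger_gap: 0.231
```

```bash
python3 -c "
from h import *
plan((680.1,-30.2,71.2),-2.1);print(robot.get_obs()['moment'])"
```

```text
t 17.8 pos [680.5 -29.9  71. ] d [ 0.0003 -0.0002 -0.0004] rv [-0.03  0.07 -0.  ] F [-1.3 -0.1  2. ] gap 0.231
[-0.09589864  0.07692961  0.07901855]
```

Seated (Fz now +2 N). Release.

Emit:
play_rows(commands=[{"dx": 0,"dy": 0,"dz": 0,"ax": 0,"ay": 0,"az": 0,"jaw": -1},{"dx": 0,"dy": 0,"dz": 0,"ax": 0,"ay": 0,"az": 0,"jaw": -1},{"dx": 0,"dy": 0,"dz": 0,"ax": 0,"ay": 0,"az": 0,"jaw": -1},{"dx": 0,"dy": 0,"dz": 0,"ax": 0,"ay": 0,"az": 0,"jaw": -1},{"dx": 0,"dy": 0,"dz": 0,"ax": 0,"ay": 0,"az": 0,"jaw": -1},{"dx": 0,"dy": 0,"dz": 0,"ax": 0,"ay": 0,"az": 0,"jaw": -1},{"dx": 0,"dy": 0,"dz": 0,"ax": 0,"ay": 0,"az": 0,"jaw": -1},{"dx": 0,"dy": 0,"dz": 0,"ax": 0,"ay": 0,"az": 0,"jaw": -1},{"dx": 0,"dy": 0,"dz": 0,"ax": 0,"ay": 0,"az": 0,"jaw": -1},{"dx": 0,"dy": 0,"dz": 0,"ax": 0,"ay": 0,"az": 0,"jaw": -1}])

```text
time: 18.63
eef_pos: [680.3, -29.9, 70.6]
ee_rot: [0.491, -0.491, 0.509, -0.509]
wrist_force: [-0.2, 0.3, -0.3]
finger_gap: 0.901
```

Emit:
play_rows(commands=[{"dx": 0,"dy": -0.005,"dz": 0,"ax": 0,"ay": 0,"az": 0,"jaw": -1},{"dx": 0,"dy": -0.02,"dz": 0,"ax": 0,"ay": 0,"az": 0,"jaw": -1},{"dx": 0,"dy": -0.04,"dz": 0,"ax": 0,"ay": 0,"az": 0,"jaw": -1},{"dx": 0,"dy": -0.07,"dz": 0,"ax": 0,"ay": 0,"az": 0,"jaw": -1},{"dx": 0,"dy": -0.1,"dz": 0,"ax": 0,"ay": 0,"az": 0,"jaw": -1},{"dx": 0.03,"dy": -0.13,"dz": -0.02,"ax": 0,"ay": 0,"az": 0,"jaw": -1},{"dx": 0.07,"dy": -0.15,"dz": -0.05,"ax": 0,"ay": 0,"az": 0,"jaw": -1},{"dx": 0.07,"dy": -0.16,"dz": -0.09,"ax": 0,"ay": 0,"az": 0,"jaw": -1},{"dx": 0.07,"dy": -0.16,"dz": -0.13,"ax": 0,"ay": 0,"az": 0,"jaw": -1},{"dx": 0.07,"dy": -0.16,"dz": -0.15,"ax": 0,"ay": 0,"az": 0,"jaw": -1}])

```text
time: 19.47
eef_pos: [525.5, -95.2, 231.9]
ee_rot: [-0.491, 0.491, -0.509, 0.51]
wrist_force: [-0.4, 0.9, 0.4]
finger_gap: 1.001
```

```bash
python3 -c "
from h import *
import pickle
plan((680.1,-30.2,71.2),-2.1)
pickle.dump(robot.camera_params('wrist'),open('o.pkl','wb'))
cv2.imwrite('pics/ow.png',robot.get_image('wrist')[:,:,::-1])
cv2.imwrite('pics/ot.png',robot.get_image('top')[:,:,::-1]);crop('pics/ot.png','pics/ot1.png',250,160,120,90,6)
cv2.imwrite('pics/os.png',robot.get_image('scene')[:,:,::-1]);crop('pics/os.png','pics/os1.png',320,190,100,110,5)"
```

```text
t 19.4667 pos [525.5 -95.2 231.9] d [-0.0707  0.1609  0.1519] rv [-0.08  0.01  0.03] F [-0.4  0.9  0.4] gap 1.001
```

View pics/ow.png

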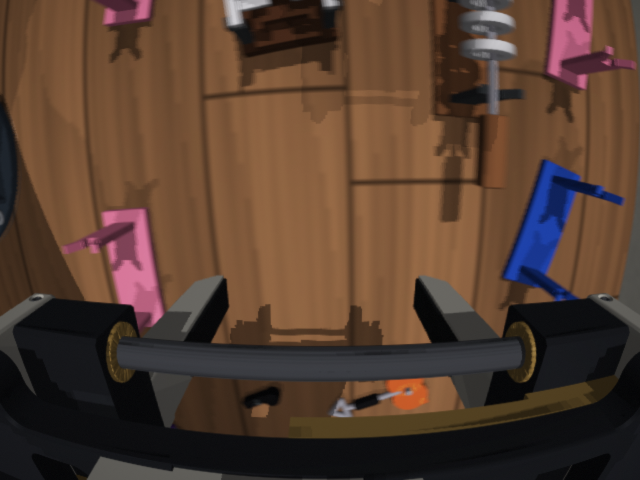

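View pics/ot1.png

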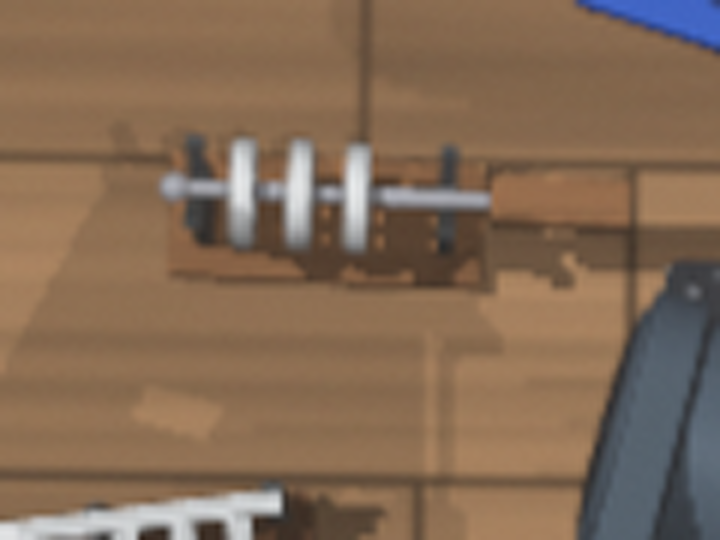

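View pics/os1.png

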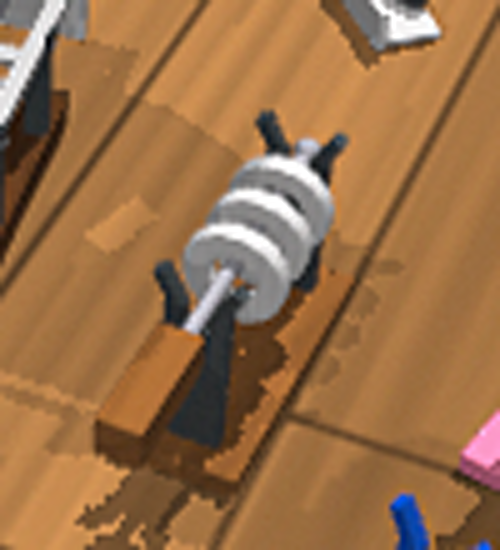

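Emit:
play_rows(commands=[{"dx": 0,"dy": 0,"dz": 0,"ax": 0,"ay": 0,"az": 0,"jaw": -1},{"dx": 0,"dy": 0,"dz": 0,"ax": 0,"ay": 0,"az": 0,"jaw": -1},{"dx": 0,"dy": 0,"dz": 0,"ax": 0,"ay": 0,"az": 0,"jaw": -1},{"dx": 0,"dy": 0,"dz": 0,"ax": 0,"ay": 0,"az": 0,"jaw": -1},{"dx": 0,"dy": 0,"dz": 0,"ax": 0,"ay": 0,"az": 0,"jaw": -1},{"dx": 0,"dy": 0,"dz": 0,"ax": 0,"ay": 0,"az": 0,"jaw": -1},{"dx": 0,"dy": 0,"dz": 0,"ax": 0,"ay": 0,"az": 0,"jaw": -1},{"dx": 0,"dy": 0,"dz": 0,"ax": 0,"ay": 0,"az": 0,"jaw": -1}])

```text
time: 20.28
eef_pos: [528.0, -94.5, 230.6]
ee_rot: [0.491, -0.491, 0.509, -0.509]
wrist_force: [0.1, 0.1, 0.0]
finger_gap: 0.999
```

Run:
```python
from h import *
im=robot.get_image('top')[:,:,::-1].astype(int); a=cv2.imread('pics/ot.png').astype(int)
print(abs(im-a)[180:215,270:360].max())
q=[(250+x/6,160+y/6) for x,y in[(172,186),(490,200),(243,192),(300,192),(357,197)]]
P=toplane('top',q,[84,84,76,76,76]); print(P.round(1))
c=np.array([681.5,76.6,0]); v=np.array([.035,.999,0]); print(((P-c)@v).round(1))
print(robot.hand_in())
```

```text
95
[[684.4 143.8  84. ]
 [680.2  -0.7  84. ]
 [683.5 111.9  76. ]
 [683.9  85.9  76. ]
 [682.   59.9  76. ]]
[ 67.2 -77.3  35.4   9.4 -16.7]
the job is handed in; nothing more can be done
None
```

The job is done and handed in at about 20.3 s: the rod, carrying all three rings, is back in both notches of the cradle. No verdict was reported.

- **Threading and unlocking:** I took the rod from the brown cradle, lined it up on the rings' axis by camera and threaded all three. The nose met the pad about 57 mm beyond the middle ring. The force held near 7 N over roughly 12 mm of travel, then rose. I stopped at about 11 N, and the camera pictures showed all the lugs clear of the rings.
- **Lift and return:** I backed off the pad, lifted the three rings together straight up, and lowered the rod until the wrist force turned upward. Then I released it and moved the arm away.
- **Last checks:**
  - The rod lies in both notches, where it started to within the measuring error.
  - The rings sit at about -17, +9 and +35 mm along the cradle, against a limit of ±54 mm.
  - Opened, the gripper touches nothing, and I put no other gear in the arm's path.
- **One check disagreed:** comparing two overhead pictures to confirm nothing was still moving gave a largest pixel difference of 95 in the cradle area. I put that down to the arm's shadow shifting while it settled, but handed in without checking it. I also did not measure the bystanders' positions at the end.

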